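Blow out the drilled holes and offer up a bronze handle to a stone slab

ROBOT

A 6-joint arm with a two-finger parallel gripper is mounted at the origin on the work surface. World frame = base frame: x ahead of the robot, y to its left, z up, the work surface at z = 0. Lengths are in mm, angles in degrees, forces in N, time in s.
With the tool pointing down it reaches from about 300 to 850 mm from the base axis. Payload 4.2 kg.
Tool frame: the origin (TCP) lies at the very end of the fingers, on their centre line; the grasp point (between the pads) lies 19 mm behind it; z points along the fingers, x is the direction in which the jaws open and shut, and the axes are right-handed (so a half turn about z gives the same grasp; the last joint's range is limited). The gripper opens to 91 mm and grips with 3 to 60 N. Pads are 32 mm wide; open, the fingers measure 118 mm over their backs; the gripper's body (76 mm by 178 mm) begins 60 mm behind the grasp point.
Start: joints at [-70.245, 18.312, 89.639, -0, 72.044, -1.146], TCP at [205.143, -537.178, 213.976] pointing down, gripper open.
Joint ranges: [-177.97, 177.97], [-48.28, 115.42], [12.27, 149.76], [-77.06, 257.06], [2.81, 150.46], [-146.56, 146.56]. Speed limits (degrees/s): [147.25, 147.25, 180, 180, 180, 180].

INTERFACE

Orientations are given as [roll, pitch, yaw] about the fixed x, y, z axes, in that order (R = Rz(yaw) Ry(pitch) Rx(roll)).
In Python, from workcell import env gives the robot as it stands.
- The arm moves only by the tool servo_tool, never from a script. Its argument "plan" is a list of rows, each a list of 3 entries, a list of its own where there are three numbers: the turn, a rotation vector about the tool's x, y, z in degrees, then the shift along the tool's x, y, z in mm, then the finger opening in mm, from 0 to 91.2. In form: [[[ax, ay, az], [dx, dy, dz], claw], ...]. A call has exactly 10 rows; each row shifts and turns the pose as measured when the row begins, along the tool's axes as they then stand; what a row does not reach is not made up. A row lasts 1/8 s, in which the tool goes at most 62.5 mm and 10.7 degrees, less where a joint would pass 70% of its speed; a pose out of reach is approached as far as the arm can. A call with a gripper value outside its range is refused whole. The fingers move at their own pace and stop on an object; "squeeze" is the grip in N (left out, the last holds). Time passes only in rows, so rows that do not move let the fingers close, or fill a call up. It gives the time, the measured TCP pose, the force and the opening at its end, in the units of the state.
- env.state(): the state, without advancing time (a new reading comes with each control period).
- env.grab_frame(name): name is "scene" or "top" or "wrist"; returns a dict with "pixels" (480x640x3 uint8, red, green, blue), "intrinsics" (3x3 intrinsics, pixels), "eye" and "attitude" of the camera in the world. Camera axes: x right, y up, looking along -z (the intrinsics and any distortion apply to the point x, -y, -z); pixel columns grow to the right and rows downward; lengths in mm; the calibration is good to about 2 mm. A picture is of the moment at which its call begins. There is no depth.
- env.job_done(): hands the job in, once; it reports no verdict.
The state is a dict: "time_s": time; "qpos": joint angles; "qvel": joint speeds; "effort": joint torques, N m; "ee_pos": TCP position; "ee_rot": TCP orientation; "force": force on the tool from outside, world axes, zero at the start; "torque": the same for the moment, N m; "gripper_width": finger opening in mm.
Only numpy, scipy, OpenCV 4.12 (cv2) and the standard library are available. Lean on these libraries where they do the work, as an engineer would, in place of code of your own. Each camera call takes 0.05 s, during which the arm holds its last target.

TASK

Squeeze the trigger of the air gun on its stand right in for about half a second and let it spring back, to blow out the two drilled holes in the stone slab. Then take the longer of the two bronze bar handles from the timber rack, carry it over the two steel bars of the engraving machine without touching the machine, and hold it level over the slab, each stud over the middle of its hole (either way round) with the stud ends about a centimetre clear of the stone. Do not let the handle touch the stone, leave the other loose things where they are, and finish while still holding the handle there, still, so that I can check the fit.

Things in the scene. Friction and masses are not known exactly. Their poses are not given: they have to be found in the camera images.
- handle: longer bronze bar handle, loose, about 0.45 kg. Backplate 28 x 150 x 5 mm; above it a flat-sided grip bar 16 mm wide, 126 long, 12 high on two round posts; below it two threaded studs 10 mm thick, 22 long, 80 apart. Lies across the timber rack, plate on the 35 mm high timbers, studs hanging between them. Origin: centre of the plate's underside; y along plate and bar, z up
- handle_bar (a point): centre of the handle's grip bar, 52 mm above the handle's origin; y along the bar. The bar's underside is 46 mm and its top 58 mm above that origin; it is free of the posts over its middle 90 mm. The place to grip, across the bar from above
- handle_stud0 (a point): centre of the lower end of one stud of the handle: 40 mm to the handle's -y and 22 mm below its origin
- handle_stud1 (a point): centre of the lower end of the other stud: 40 mm to the handle's +y and 22 mm below its origin
- slab: fixed slab of pale stone 280 x 320 x 30 mm lying on the bench (top 30 mm high), a thin chiselled line along its border; part of it may lie under the machine's bars. Origin: on the bench under the middle between its two drilled holes; y along the line through the holes, z up
- slab_hole0 (a point): centre of the mouth of one drilled hole, on the slab's top, 40 mm to the slab's -y; 16 mm in diameter, 25 mm deep
- slab_hole1 (a point): centre of the mouth of the other hole, 40 mm to the slab's +y; the same size
- air_gun: pistol-shaped air blow gun on its side, fixed on a small bench stand at the slab's near right corner; bent nozzle aimed at the holes, ending about 95 mm short of their middle, 65 mm above the stone. Origin: on the bench under the crossing of barrel and handle; x towards the nozzle, z up. Axes level, 125 mm up. Handle: x -12 to 12 mm, y -10 to -114 mm, 26 mm high, free below; trigger in front of it (+x)
- gun_back (a point): middle of the rear (-x) face of the gun's handle, 58 mm to -y from the barrel axis, 125 mm above the bench: one finger goes behind here; x as the gun's x
- trigger_pad (a point): middle of the trigger's front face, where the other finger presses it towards the handle (the gun's -x). The trigger is a steel blade 9 mm thick, 62 long, 16 high, on an upright hinge beside the barrel, 40 mm from this point. At rest this point is 53 mm in front of gun_back, squeezed right in about 41 mm
- trigger (a joint): trigger angle in rad: 0 at rest, 0.32 squeezed right in against its stop; a spring returns it. It takes about 3 N at trigger_pad to start and 6 to 7 N to hold right in
- rack: fixed timber rack: two timbers 290 x 30 x 35 mm high, 100 mm apart, joined low down by two cross laths 14 mm high. Origin: centre of its underside; x along the timbers. Three bronze fittings lie across it 85 mm apart, in any order
- bridge: fixed bridge of the engraving machine, between the rack and the holes: two ground-steel bars along x, 30 mm thick, axes 74 mm apart and 95 mm above the bench (tops at 110), from x = 0.31 to 0.89 m; black end blocks 125 mm high; a motor head 240 mm high beyond x = 0.73 m. Origin: on the bench at x = 0.52 m, midway between the bars; x along the bars
- short_handle: bystander: bronze bar handle of the same shape but shorter, plate 124 mm, bar 96 mm, studs 56 mm apart, also across the rack. Origin and axes as the longer one
- knob_pull: bystander: bronze plate 28 x 136 mm with one round knob 36 mm wide, top 53 mm above the plate's underside, also across the rack. Origin: centre of the plate's underside; y along the plate
- rubbing_block: bystander: dark grey rubbing block 80 x 40 x 28 mm lying on the slab. Origin: centre of its underside
- mallet: bystander: round wooden mason's mallet standing on its head to the left of the rack, 210 mm high, head 68 mm wide. Origin: centre of its underside
- chisel: bystander: steel mason's chisel 200 mm long, 14 mm high, lying on the bench to the right of the slab. Origin: underside, middle; x along it
- brush_jar: bystander: pale jar 68 mm wide, 90 mm high, brushes standing in it up to 215 mm, to the left of the rack. Origin: centre of its underside
- paint_jar: bystander: glass jar with a metal cap, 60 mm wide, 75 mm high, to the left of the rack. Origin: centre of its underside
Mind the look-alikes: they are no part of the job. What is shaped like the handle but green or pink is not meant.

How it is judged:
By the outcome, as a careful person would: the job done as asked, in the order asked, and still so for the second after the job is handed in, while the arm keeps its last pose, push and grip.
It also fails if it takes over 58 s, if anything falls off the work surface, if the arm or the gripper's body presses on something with over 40 N, if the wrist force passes 120 N, or if a joint passes its speed limit or range.

## Working session

There is one attempt and no reset: what is moved stays moved. The work goes in short steps, Python scripts to look and compute and a tool call to move; the robot and the scene stay as the last step left them, time stands still between calls to the robot, and variables do not carry over. Pictures are saved under pics/ and viewed, and the job is handed in when it is done.

Besides the shell and the picture viewer there is one more tool, called after "Emit:" by a JSON object that holds its "name" and its "arguments", one argument or row to a line. servo_tool: Moves the arm, as the interface text tells. Its arguments: {"type":"object","properties":{"plan":{"type":"array"},"squeeze":{"type":"number"}},"required":["plan"]}

```bash
ls; mkdir -p pics; python3 - <<'E'
from workcell import env
import cv2,numpy as np,json
print(env.state())
for n in ["scene","top","wrist"]:
    f=env.grab_frame(n)
    cv2.imwrite(f"pics/{n}0.png",cv2.cvtColor(f["pixels"],cv2.COLOR_RGB2BGR))
    print(n,{k:(v if k!="pixels" else 0) for k,v in f.items()})
E
```

```text
pics
{'time_s': 0.0, 'qpos': array([-7.02431103e+01,  1.83519877e+01,  8.97080000e+01, -3.15437784e-03,
        7.20432993e+01, -1.14574493e+00]), 'qvel': array([-0.09419077,  0.00338107,  0.02806299,  0.13499705,  0.04700676,
       -0.03122767]), 'effort': array([-1.24298440e-03, -4.12459016e+01, -2.31975031e+01,  7.26688164e-02,
        4.58848535e-02, -1.73634344e-04]), 'ee_pos': array([ 204.96023221, -536.67710976,  213.10600851]), 'ee_rot': array([ 1.79999067e+02,  1.03326385e-01, -6.90963910e+01]), 'force': array([ 0.11964761,  0.20887481, -0.46474053]), 'torque': array([-0.01894601, -0.01578175,  0.01884627]), 'gripper_width': 91.10904640515919}
scene {'pixels': 0, 'intrinsics': array([[479.4279393 ,   0.        , 324.097834  ],
       [  0.        , 479.4279393 , 242.47388757],
       [  0.        ,   0.        ,   1.        ]]), 'eye': array([1161.16657085, -527.54735632,  739.47914733]), 'attitude': array([56.07692389,  0.45822831, 48.12483582])}
top {'pixels': 0, 'intrinsics': array([[443.72357122,   0.        , 320.35030724],
       [  0.        , 443.72357122, 237.15796694],
       [  0.        ,   0.        ,   1.        ]]), 'eye': array([ 408.45363468,   61.77092476, 1135.82807128]), 'attitude': array([ 3.94389576e+00, -1.83353508e-02, -8.85782091e+01])}
wrist {'pixels': 0, 'intrinsics': array([[335.11396008,   0.        , 320.65723817],
       [  0.        , 335.11396008, 242.72145621],
       [  0.        ,   0.        ,   1.        ]]), 'eye': array([ 275.0233462 , -510.82868122,  383.8844971 ]), 'attitude': array([-15.38765439,   0.07871232, -69.19007154])}
```

View pics/scene0.png

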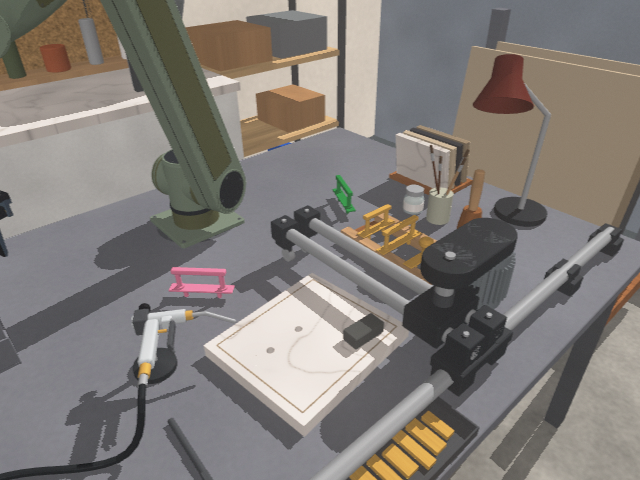

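View pics/top0.png

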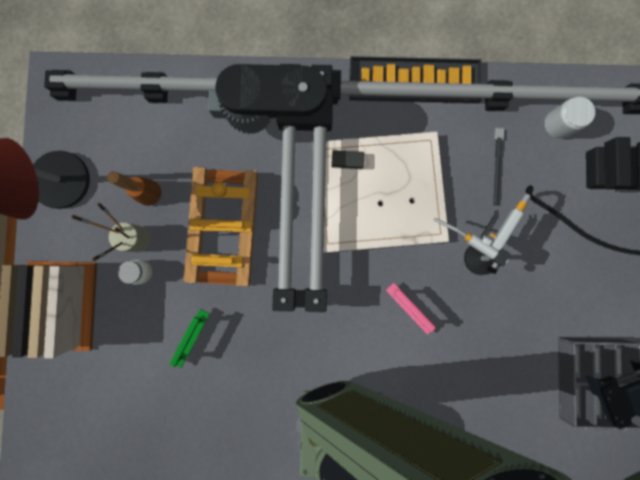

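View pics/wrist0.png

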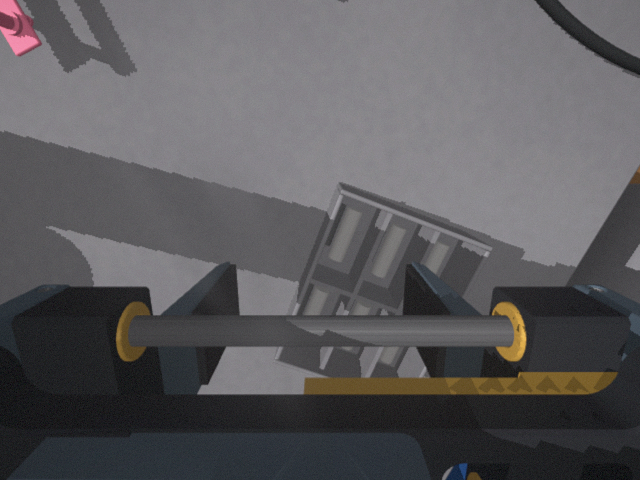

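```bash
cat > h.py <<'E'
import numpy as np,cv2
from scipy.spatial.transform import Rotation as R
def rot(a): return R.from_euler('xyz',a,degrees=True).as_matrix()
CAM={'scene':(479.4279393,324.097834,242.47388757,[1161.16657085,-527.54735632,739.47914733],[56.07692389,0.45822831,48.12483582]),
'top':(443.72357122,320.35030724,237.15796694,[408.45363468,61.77092476,1135.82807128],[3.94389576,-1.83353508e-02,-88.5782091])}
def cam(c):
    if isinstance(c,str): return CAM[c]
    K=c['intrinsics']; return (K[0,0],K[0,2],K[1,2],c['eye'],c['attitude'])
def onplane(c,u,v,z):
    f,cx,cy,e,a=cam(c); d=rot(a)@np.array([(u-cx)/f,-(v-cy)/f,-1.]); e=np.array(e)
    return e+d*(z-e[2])/d[2]
def proj(c,p):
    f,cx,cy,e,a=cam(c); q=rot(a).T@(np.array(p,float)-np.array(e))
    return cx+f*q[0]/-q[2], cy-f*q[1]/-q[2]
def tri(obs):  # [(cam,u,v)]
    A=np.zeros((3,3));b=np.zeros(3);L=[]
    for c,u,v in obs:
        f,cx,cy,e,a=cam(c); d=rot(a)@np.array([(u-cx)/f,-(v-cy)/f,-1.]);d/=np.linalg.norm(d)
        P=np.eye(3)-np.outer(d,d);A+=P;b+=P@np.array(e);L.append((P,np.array(e)))
    x=np.linalg.solve(A,b); return x,[np.linalg.norm(P@(x-e)) for P,e in L]
def crop(src,x0,y0,x1,y1,s,out):
    im=cv2.imread(src)[y0:y1,x0:x1]
    cv2.imwrite(out,cv2.resize(im,None,fx=s,fy=s,interpolation=cv2.INTER_CUBIC))
E
python3 - <<'E'
from h import *
crop('pics/top0.png',420,160,580,280,5,'pics/t_gun.png')
crop('pics/top0.png',170,155,270,295,4,'pics/t_rack.png')
crop('pics/top0.png',310,120,470,260,4,'pics/t_slab.png')
crop('pics/scene0.png',110,280,250,400,5,'pics/s_gun.png')
crop('pics/scene0.png',320,190,450,290,6,'pics/s_rack.png')
crop('pics/scene0.png',200,270,410,430,3,'pics/s_slab.png')
E
```

```text
(no output)
```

View pics/t_gun.png

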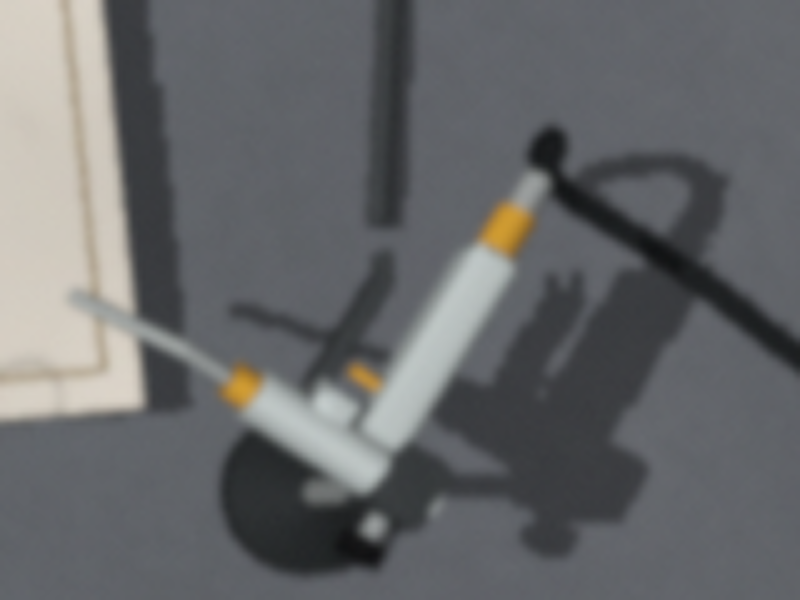

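View pics/t_rack.png

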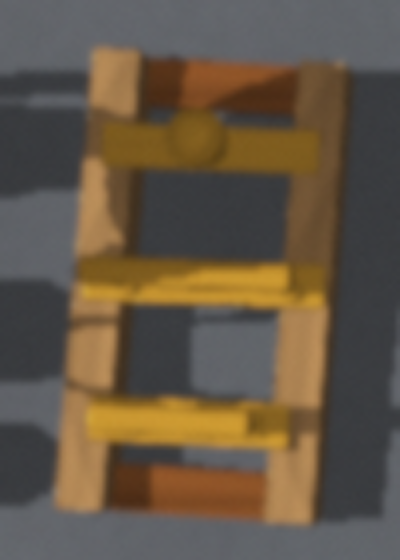

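View pics/t_slab.png

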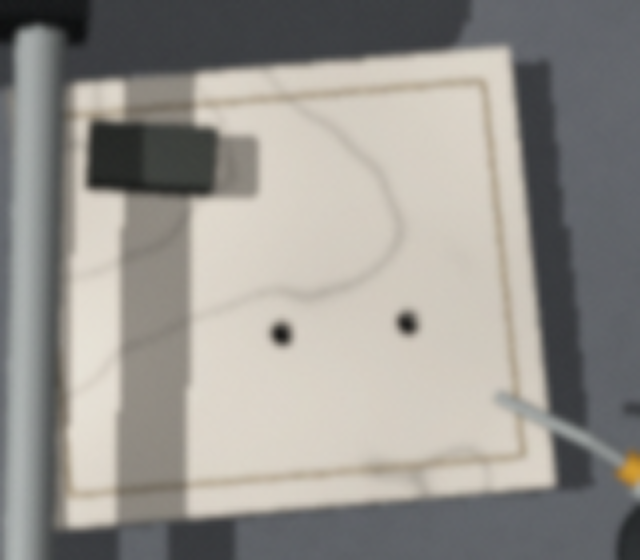

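View pics/s_gun.png

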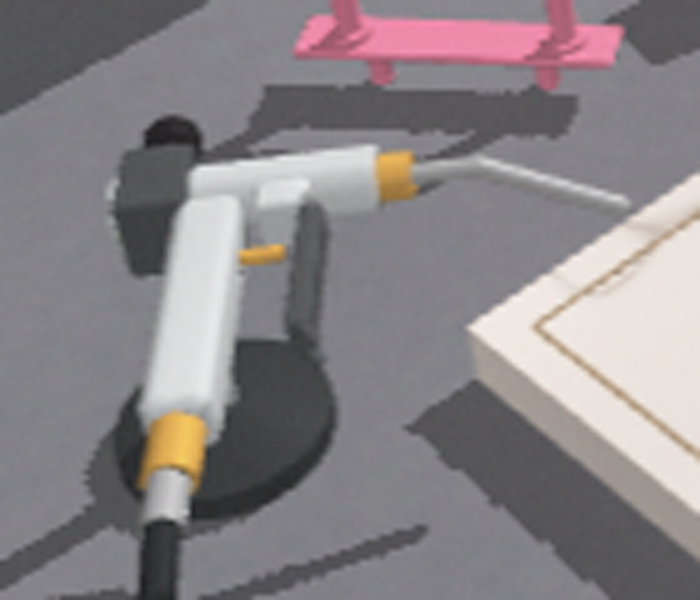

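View pics/s_rack.png

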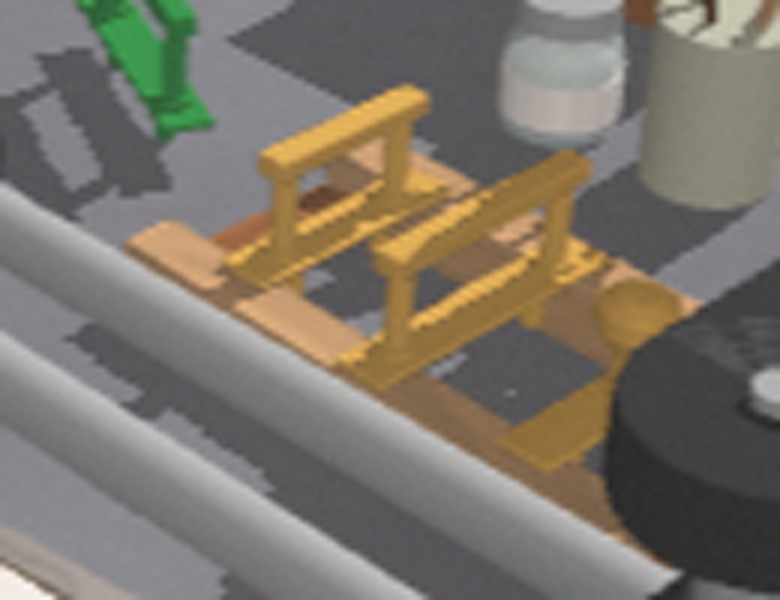

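View pics/s_slab.png

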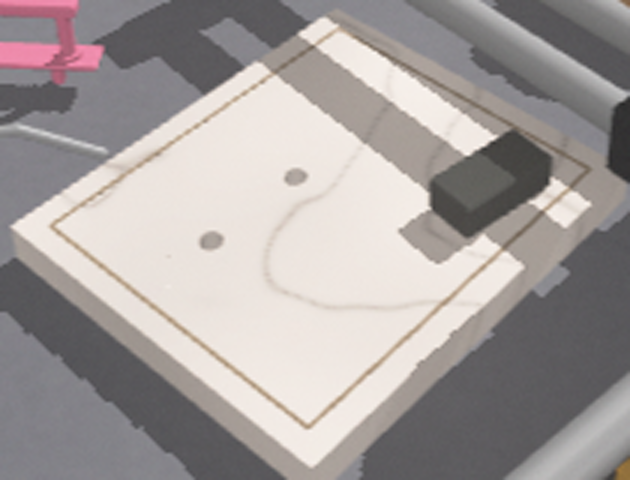

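```bash
python3 - <<'E'
from h import *
def t(x,y,s,ox,oy): return x/s+ox-0.4,y/s+oy-0.4
g=lambda x,y,z:onplane('top',*t(x,y,5,420,160),z)
a=g(490,257,138);b=g(383,437,138);n=g(240,385,125);k=g(360,465,125)
for p in(a,b,n,k):print(p.round(1))
d=b-a;print('yaw from handle(+y dir)',np.degrees(np.arctan2(d[1],d[0]))-90,'barrel',np.degrees(np.arctan2(*(n-k)[1::-1])),np.linalg.norm(d))
for name,x,y in(('h1',281,334),('h0',407,323)):print(name,onplane('top',*t(x,y,4,310,120),30).round(1))
for name,x,y in(('h1',295,177),('h0',211,241)):print(name,onplane('scene',*t(x,y,3,200,270),30).round(1))
# stone corners top view and rack
for n,x,y,z in(('A',92,282,37.5),('A2',322,285,37.5)):print(n,onplane('top',*t(x,y,4,170,155),z).round(1))
for n,x,y in(('tl',95,50),('tr',345,65),('bl',57,508),('br',316,523)):print(n,onplane('top',*t(x,y,4,170,155),35).round(1))
E
```

```text
[ 547.7 -381.7  138. ]
[ 464.9 -333.1  138. ]
[ 487.8 -273.   125. ]
[ 452.6 -327.7  125. ]
yaw from handle(+y dir) 59.57016502988222 barrel 57.26236914163271 96.01855486367168
h1 [574.1 -83.9  30. ]
h0 [ 583. -163.   30.]
h1 [575.4 -83.7  30. ]
h0 [ 584.4 -163.    30. ]
A [506.3 381.5  37.5]
A2 [508.  238.5  37.5]
tl [652.9 386.9  35. ]
tr [647.3 229.5  35. ]
bl [366.  397.6  35. ]
br [360.7 237.4  35. ]
```

```bash
cat > gun.py <<'E'
from h import *
def pose(x,y,yaw,z=0):
    M=np.eye(4);M[:3,:3]=rot([0,0,yaw]);M[:3,3]=[x,y,z];return M
def draw(im,c,M,segs,s,ox,oy,col):
    for p,q in segs:
        P=[((np.array(proj(c,(M@np.array([*w,1]))[:3]))-[ox,oy]+.5)*s).astype(int) for w in(p,q)]
        cv2.line(im,tuple(map(int,P[0])),tuple(map(int,P[1])),col,1,cv2.LINE_AA)
def box(x0,x1,y0,y1,z0,z1):
    P=[(x,y,z) for x in(x0,x1) for y in(y0,y1) for z in(z0,z1)]
    return [(p,q) for i,p in enumerate(P) for q in P[i+1:] if sum(a!=b for a,b in zip(p,q))==1]
SEG=box(-12,12,-114,-10,112,138)+[((0,0,125),(70,0,125))]+box(41-12,41-3,-58-15,-20,117,133)
E
cat > ov.py <<'E'
from gun import *
import sys
x,y,w=map(float,sys.argv[1:4])
M=pose(x,y,w)
for c,f,b in(('top','t_gun',(420,160)),('scene','s_gun',(110,280))):
    im=cv2.imread(f'pics/{f}.png');draw(im,c,M,SEG,5,*b,(0,0,255));cv2.imwrite(f'pics/ov_{c}_{sys.argv[4]}.png',im)
E
python3 ov.py 449.5 -324 59.5 1
```

```text
(no output)
```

View pics/ov_top_1.png

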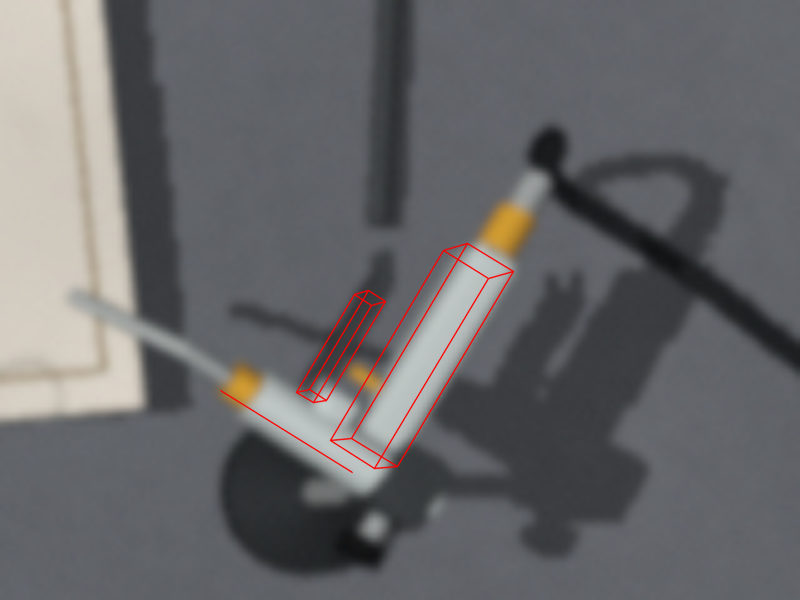

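View pics/ov_scene_1.png

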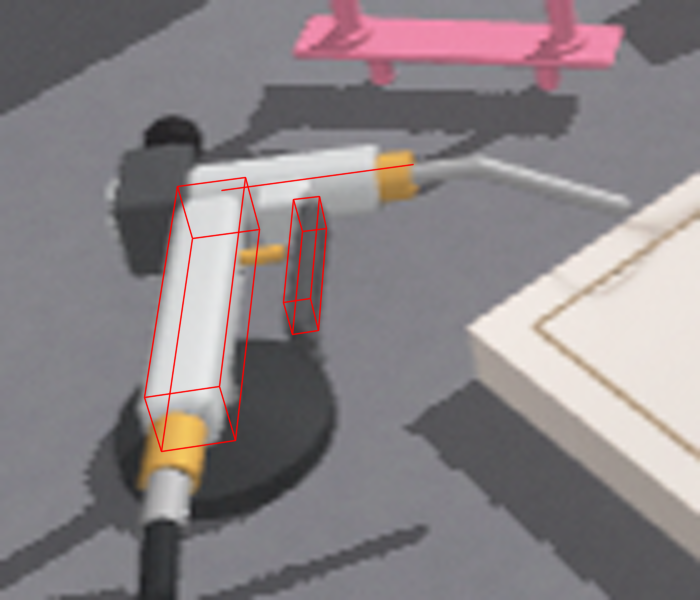

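```bash
cat > plan.py <<'E'
from h import *
# usage: rows(pos,rpy,targets) ; targets list of (pos,rpy,nrows)
def rows(pos,rpy,tg):
    p=np.array(pos,float);r=R.from_euler('xyz',rpy,degrees=True)
    for tp,tr,n in tg:
        tp=np.array(tp,float);t=R.from_euler('xyz',tr,degrees=True)
        for k in range(n):
            m=n-k; sp=(tp-p)/m; dr=R.from_rotvec((r.inv()*t).as_rotvec()/m)
            a=np.degrees(dr.as_rotvec()).round(1); d=(r.inv().apply(sp)).round(1)
            print('[',(a+0.).tolist(),',',(d+0.).tolist(),'],')
            p=p+r.apply(d); r=r*R.from_rotvec(np.radians(a))
E
python3 - <<'E'
from plan import *
rows([205,-536.7,213.1],[180,0.1,-69.1],[([505,-349.6,235],[180,0,-121],8)])
E
```

```text
[ [0.0, 0.0, 6.5] , [-8.5, -43.4, -2.7] ],
[ [0.0, 0.0, 6.5] , [-13.3, -42.1, -2.7] ],
[ [0.0, 0.0, 6.5] , [-18.0, -40.4, -2.7] ],
[ [0.0, 0.0, 6.5] , [-22.5, -38.1, -2.7] ],
[ [0.0, 0.0, 6.5] , [-26.6, -35.3, -2.7] ],
[ [0.0, 0.0, 6.5] , [-30.5, -32.0, -2.8] ],
[ [0.0, 0.0, 6.4] , [-33.9, -28.3, -2.7] ],
[ [0.1, 0.1, 6.5] , [-36.8, -24.4, -2.8] ],
```

Emit:
{"name": "servo_tool", "arguments": {
  "plan": [
    [[0,0,6.5],[-8.5,-43.4,-2.7],91],
    [[0,0,6.5],[-13.3,-42.1,-2.7],91],
    [[0,0,6.5],[-18,-40.4,-2.7],91],
    [[0,0,6.5],[-22.5,-38.1,-2.7],91],
    [[0,0,6.5],[-26.6,-35.3,-2.7],91],
    [[0,0,6.5],[-30.5,-32,-2.8],91],
    [[0,0,6.5],[-33.9,-28.3,-2.7],91],
    [[0,0,6.5],[-36.8,-24.4,-2.8],91],
    [[0,0,0],[0,0,0],91],
    [[0,0,0],[0,0,0],91]
  ],
  "squeeze": 15
}}

```text
time_s: 1.4
ee_pos: [515.2, -347.9, 231.4]
ee_rot: [179.6, 0.1, -122.9]
force: [-0.7, -0.5, 0.2]
gripper_width: 91.0
```

```bash
cat > snap.py <<'E'
import sys,pickle
from workcell import env
from h import *
n,tag=sys.argv[1:3]
s=env.state();f=env.grab_frame(n)
pickle.dump(f,open(f'pics/{tag}.pkl','wb'))
cv2.imwrite(f'pics/{tag}.png',cv2.cvtColor(f['pixels'],cv2.COLOR_RGB2BGR))
print(s['time_s'],s['ee_pos'].round(1),s['ee_rot'].round(2),s['force'].round(1),s['gripper_width'],f['eye'].round(1),f['attitude'].round(2))
E
python3 snap.py wrist w1
```

```text
1.4 [ 515.2 -347.9  231.4] [ 1.7956e+02  9.0000e-02 -1.2293e+02] [-0.7 -0.5  0.2] 91.02435465695686 [ 579.  -390.1  401.5] [-1.5830e+01  9.0000e-02 -1.2302e+02]
```

View pics/w1.png

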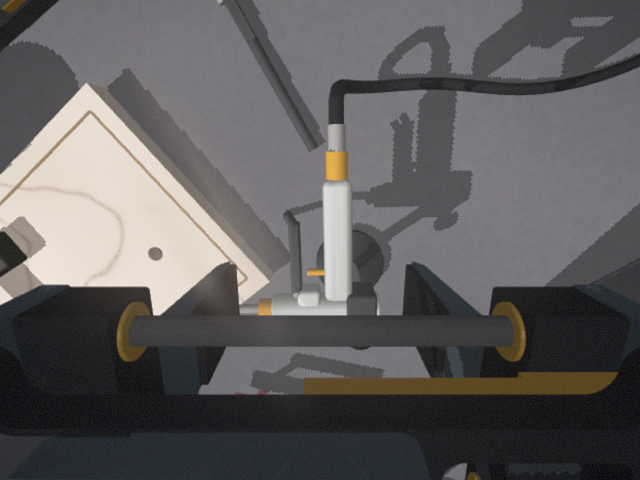

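```bash
cat > ovw.py <<'E'
from gun import *
import sys,pickle
x,y,w=map(float,sys.argv[1:4]);f=pickle.load(open('pics/w1.pkl','rb'))
crop('pics/w1.png',230,130,400,330,3.5,'pics/_c.png')
im=cv2.imread('pics/_c.png');draw(im,f,pose(x,y,w),SEG,3.5,230,130,(0,0,255));cv2.imwrite(f'pics/ovw_{sys.argv[4]}.png',im)
E
python3 ovw.py 451 -327 58.7 1; python3 ov.py 451 -327 58.7 2
```

```text
(no output)
```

View pics/ovw_1.png

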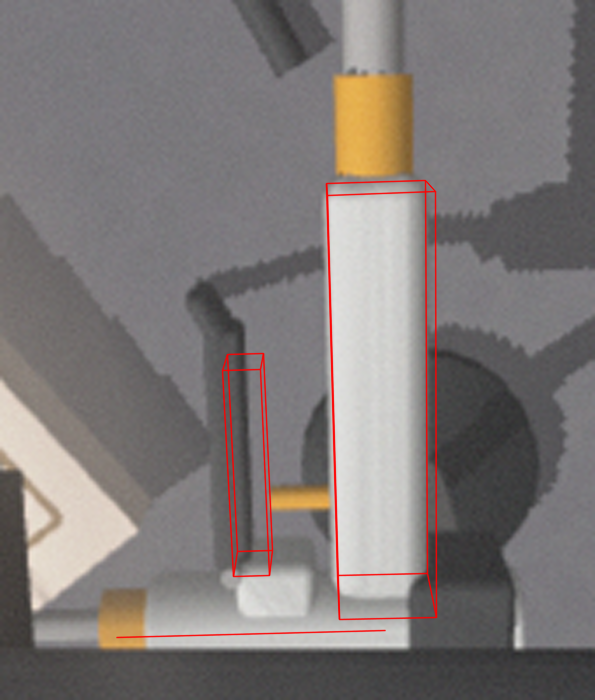

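View pics/ov_top_2.png

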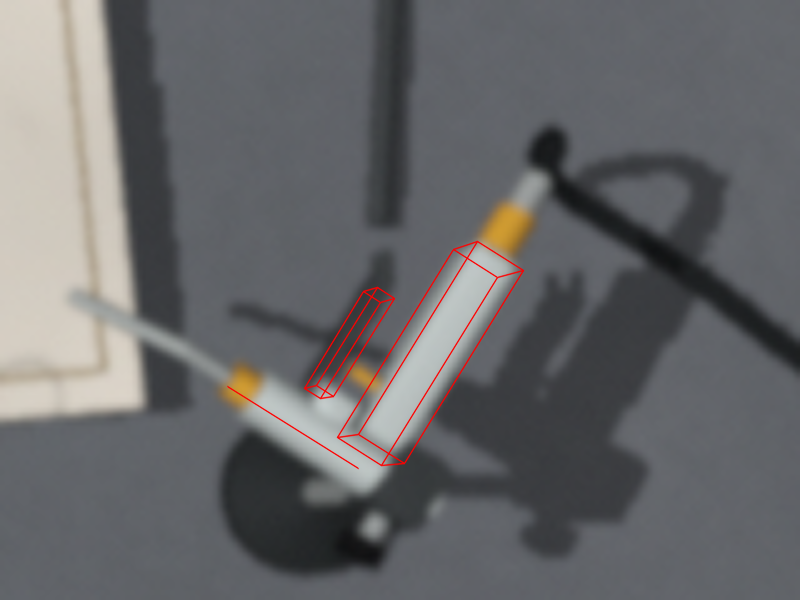

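View pics/ov_scene_2.png

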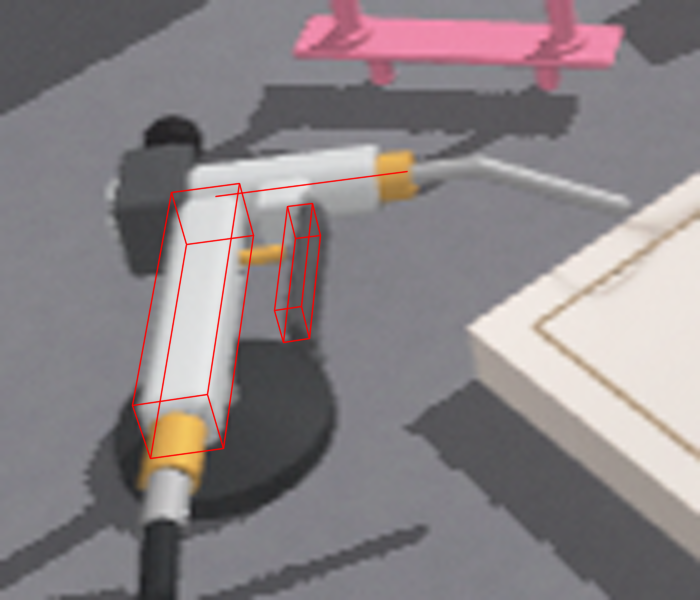

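```bash
python3 - <<'E'
from plan import *
rows([515.2,-347.9,231.4],[179.6,.1,-122.9],[([504.8,-350.4,190],[180,0,-121.8],3),([504.8,-350.4,107],[180,0,-121.8],4)])
E
```

```text
[ [0.1, 0.0, -0.4] , [2.6, 2.4, 13.8] ],
[ [0.1, 0.1, -0.3] , [2.6, 2.4, 13.8] ],
[ [0.2, 0.0, -0.4] , [2.6, 2.4, 13.8] ],
[ [0.0, 0.0, 0.0] , [0.0, 0.0, 20.8] ],
[ [0.0, 0.0, 0.0] , [0.0, 0.0, 20.7] ],
[ [0.0, 0.0, 0.0] , [0.0, 0.0, 20.8] ],
[ [0.0, 0.0, 0.0] , [0.0, 0.0, 20.7] ],
```

Emit:
{"name": "servo_tool", "arguments": {
  "plan": [
    [[0.1,0,-0.4],[2.6,2.4,15],91],
    [[0.1,0,-0.4],[2.6,2.4,15],91],
    [[0.2,0,-0.4],[2.6,2.4,15],91],
    [[0,0,0],[0,0,10],91],
    [[0,0,0],[0,0,10],91],
    [[0,0,0],[0,0,0],91],
    [[0,0,0],[0,0,0],91],
    [[0,0,0],[0,0,0],91],
    [[0,0,0],[0,0,0],91],
    [[0,0,0],[0,0,0],91]
  ]
}}

```text
time_s: 2.7
ee_pos: [500.5, -355.0, 166.6]
ee_rot: [-179.8, 0.0, -122.1]
force: [0.7, -0.4, 0.0]
gripper_width: 91.2
```

```bash
python3 snap.py wrist w2
```

```text
2.7 [ 500.5 -355.   166.6] [-1.7983e+02  5.0000e-02 -1.2205e+02] [ 0.7 -0.4  0. ] 91.24532591721534 [ 563.5 -395.2  337.5] [-1.5220e+01  5.0000e-02 -1.2215e+02]
```

View pics/w2.png

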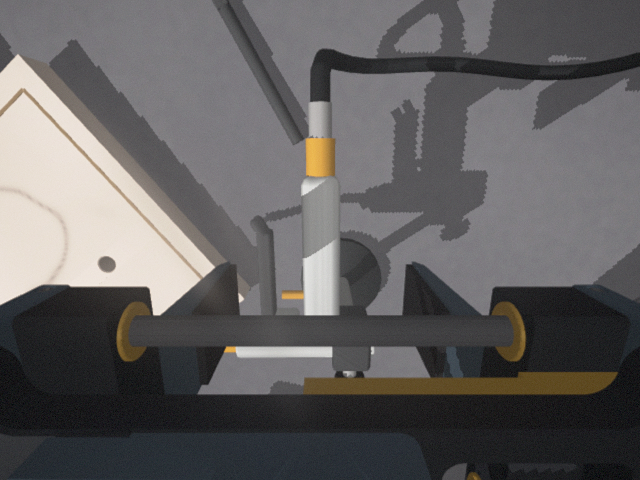

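Emit:
{"name": "servo_tool", "arguments": {
  "plan": [
    [[0,0,0],[-5,-1,0],91],
    [[0,0,0],[-2,0,10],91],
    [[0,0,0],[0,0,15],91],
    [[0,0,0],[0,0,15],91],
    [[0,0,0],[0,0,12],91],
    [[0,0,0],[0,0,5],91],
    [[0,0,0],[0,0,2],91],
    [[0,0,0],[0,0,0],91],
    [[0,0,0],[0,0,0],91],
    [[0,0,0],[0,0,0],91]
  ]
}}

```text
time_s: 4.0
ee_pos: [505.5, -349.1, 102.9]
ee_rot: [-179.9, 0.1, -122.1]
force: [0.6, -0.6, 0.4]
gripper_width: 91.2
```

```bash
python3 snap.py wrist w3; python3 snap.py top t3;python3 - <<'E'
from h import *
crop('pics/t3.png',420,160,580,280,5,'pics/t3c.png')
E
```

```text
4.0 [ 505.5 -349.1  102.9] [-1.7988e+02  5.0000e-02 -1.2205e+02] [ 0.6 -0.6  0.4] 91.19064920783964 [ 568.5 -389.4  273.8] [-1.5260e+01  6.0000e-02 -1.2214e+02]
4.05 [ 505.5 -349.1  103. ] [-1.7987e+02  5.0000e-02 -1.2205e+02] [ 0.3 -0.4  0. ] 91.02548577513468 [ 408.5   61.8 1135.8] [ 3.940e+00 -2.000e-02 -8.858e+01]
```

View pics/w3.png

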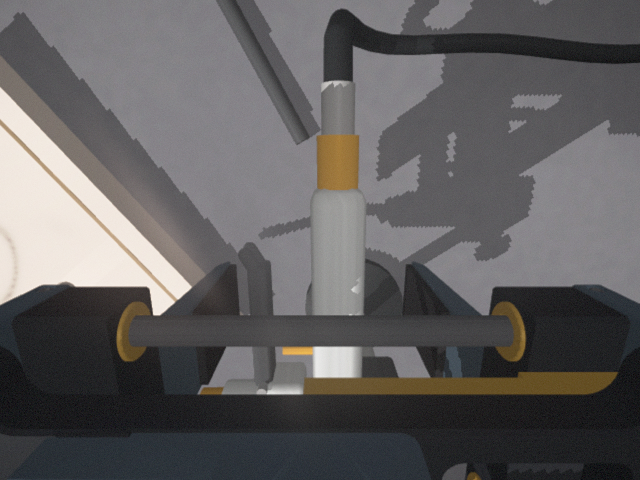

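View pics/t3c.png

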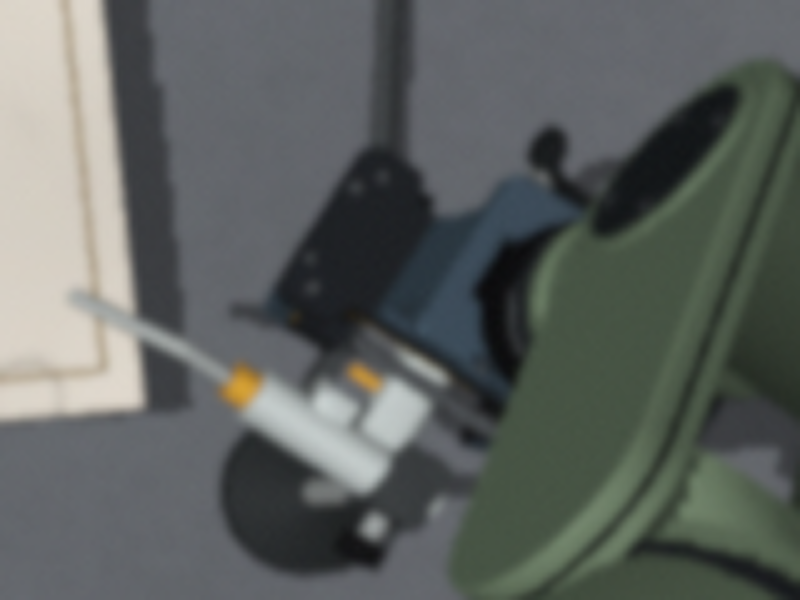

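Emit:
{"name": "servo_tool", "arguments": {
  "plan": [
    [[0,0,0],[0,0,0],58],
    [[0,0,0],[0,0,0],58],
    [[0,0,0],[0,0,0],58],
    [[0,0,0],[0,0,0],58],
    [[0,0,0],[0,0,0],58],
    [[0,0,0],[0,0,0],58],
    [[0,0,0],[0,0,0],58],
    [[0,0,0],[0,0,0],58],
    [[0,0,0],[0,0,0],58],
    [[0,0,0],[0,0,0],58]
  ],
  "squeeze": 20
}}

```text
time_s: 5.35
ee_pos: [507.9, -345.3, 102.9]
ee_rot: [-179.9, 0.5, -122.2]
force: [1.1, 1.7, 0.8]
gripper_width: 58.1
```

```bash
python3 snap.py wrist w4
```

```text
5.35 [ 507.9 -345.3  102.9] [-179.87    0.52 -122.17] [1.1 1.7 0.8] 58.06940228436454 [ 570.1 -386.9  273.7] [ -15.26    0.52 -122.26]
```

View pics/w4.png

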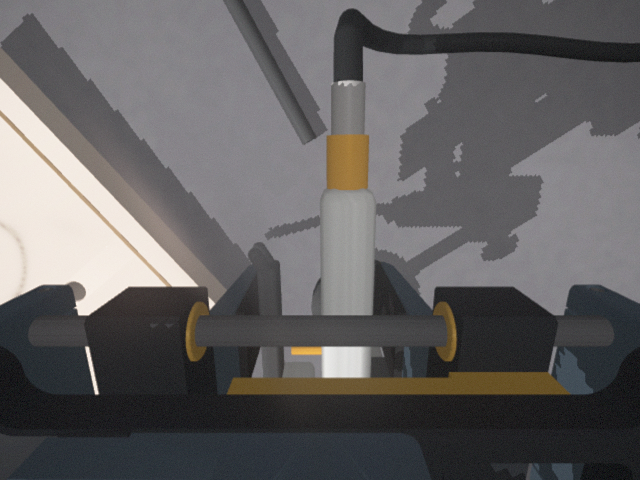

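Emit:
{"name": "servo_tool", "arguments": {
  "plan": [
    [[0,0,0],[0,0,0],58],
    [[0,0,0],[0,0,0],58],
    [[0,0,0],[0,0,0],58],
    [[0,0,0],[0,0,0],58],
    [[0,0,0],[0,0,0],58],
    [[0,0,0],[0,0,0],58],
    [[0,0,0],[0,0,0],58],
    [[0,0,0],[0,0,0],36],
    [[0,0,0],[0,0,0],36],
    [[0,0,0],[0,0,0],36]
  ],
  "squeeze": 20
}}

```text
time_s: 6.65
ee_pos: [507.2, -346.9, 102.8]
ee_rot: [-179.8, 0.4, -122.3]
force: [2.7, 5.2, 0.9]
gripper_width: 44.7
```

Emit:
{"name": "servo_tool", "arguments": {
  "plan": [
    [[0,0,0],[0,0,0],36],
    [[0,0,0],[0,0,0],36],
    [[0,0,0],[0,0,0],36],
    [[0,0,0],[0,0,0],36],
    [[0,0,0],[0,0,0],36],
    [[0,0,0],[0,0,0],91],
    [[0,0,0],[0,0,0],91],
    [[0,0,0],[0,0,0],91],
    [[0,0,0],[0,0,0],91],
    [[0,0,0],[0,0,0],91]
  ]
}}

```text
time_s: 7.9
ee_pos: [507.7, -346.1, 102.9]
ee_rot: [-179.8, 0.5, -122.2]
force: [-0.3, -0.8, 0.1]
gripper_width: 90.4
```

```bash
python3 snap.py scene s5; python3 snap.py wrist w5; python3 - <<'E'
from h import *
crop('pics/s5.png',110,260,310,410,4,'pics/s5c.png')
E
```

```text
7.9 [ 507.7 -346.1  102.9] [-179.84    0.45 -122.21] [-0.3 -0.8  0.1] 90.3927071667194 [1161.2 -527.5  739.5] [56.08  0.46 48.12]
7.95 [ 507.7 -346.1  102.9] [-179.84    0.45 -122.21] [ 0.1 -0.3 -0.1] 90.74817954480928 [ 569.9 -387.5  273.8] [ -15.22    0.46 -122.3 ]
```

View pics/s5c.png

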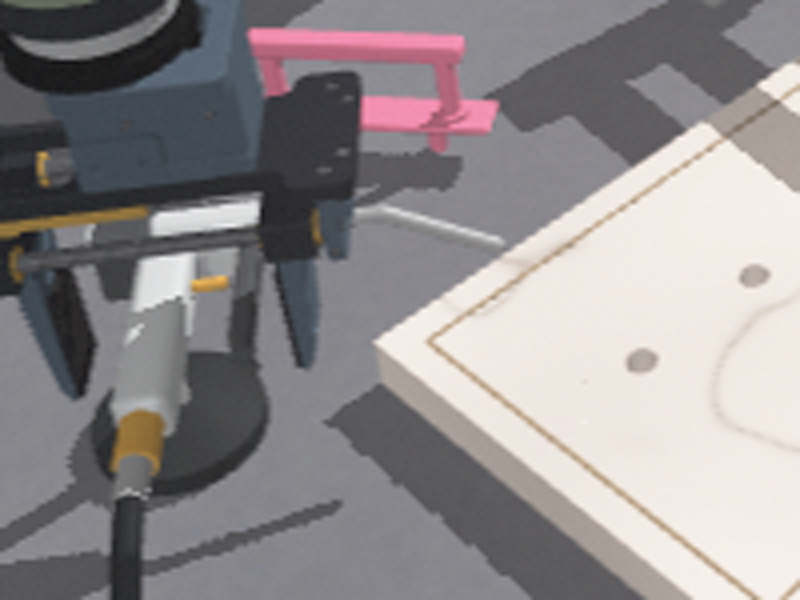

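```bash
python3 - <<'E'
from h import *
a=cv2.imread('pics/scene0.png').astype(int);b=cv2.imread('pics/s5.png').astype(int)
for u,v in((270,350),(298,328)):print(a[v-4:v+5,u-6:u+7].mean(axis=2).astype(int)[::2],'\n',b[v-4:v+5,u-6:u+7].mean(axis=2).astype(int)[::2])
d=abs(a-b).max(axis=2)[300:420,225:400]; ys,xs=np.where(d>25);print(len(ys),list(zip(xs+225,ys+300))[:40])
E
```

```text
[[227 228 228 227 227 228 227 227 227 228 228 227 228]
 [229 228 222 195 166 163 165 164 161 176 211 228 228]
 [227 224 192 148 157 164 164 164 160 162 199 228 228]
 [227 228 215 164 159 163 164 165 179 211 227 227 228]
 [226 226 227 226 227 227 228 227 227 228 228 227 227]] 
 [[234 232 232 233 233 232 232 232 232 233 233 233 233]
 [233 233 228 202 173 169 170 170 167 183 218 233 234]
 [232 230 198 155 164 168 172 170 167 166 206 234 233]
 [232 233 220 172 166 170 173 172 186 219 232 233 233]
 [232 233 231 232 232 232 232 233 233 233 232 233 232]]
[[232 231 231 231 231 231 231 231 232 232 231 231 231]
 [231 231 230 228 215 189 181 181 202 225 231 231 232]
 [230 232 222 177 162 166 169 168 164 153 189 231 230]
 [230 231 216 170 162 167 168 168 166 192 224 231 231]
 [229 229 229 229 228 229 229 229 229 229 229 229 229]] 
 [[237 236 236 236 236 237 236 237 236 237 236 236 237]
 [236 236 235 234 221 198 187 188 210 230 236 236 237]
 [236 238 229 183 168 175 174 174 169 158 198 236 236]
 [235 236 223 176 168 176 178 175 174 199 230 236 235]
 [235 235 235 235 234 235 234 235 235 234 235 234 235]]
0 []
```

Emit:
{"name": "servo_tool", "arguments": {
  "plan": [
    [[0,0,0],[2,0,0],58],
    [[0,0,0],[0,0,0],58],
    [[0,0,0],[0,0,0],58],
    [[0,0,0],[0,0,0],58],
    [[0,0,0],[0,0,0],58],
    [[0,0,0],[0,0,0],58],
    [[0,0,0],[0,0,0],36],
    [[0,0,0],[0,0,0],36],
    [[0,0,0],[0,0,0],36],
    [[0,0,0],[0,0,0],36]
  ],
  "squeeze": 25
}}

```text
time_s: 9.25
ee_pos: [507.4, -347.1, 102.7]
ee_rot: [-179.8, 0.6, -122.4]
force: [0.7, 1.5, -0.6]
gripper_width: 45.0
```

```bash
python3 snap.py scene s6; python3 - <<'E'
from h import *
crop('pics/s6.png',110,260,310,410,4,'pics/s6c.png')
E
```

```text
9.25 [ 507.4 -347.1  102.7] [-179.81    0.64 -122.4 ] [ 0.7  1.5 -0.6] 45.038372304470066 [1161.2 -527.5  739.5] [56.08  0.46 48.12]
```

View pics/s6c.png

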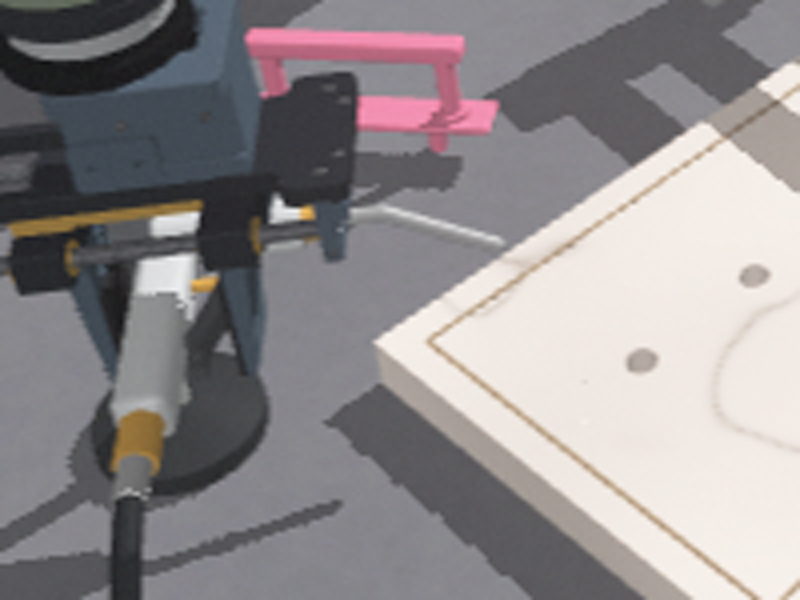

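Emit:
{"name": "servo_tool", "arguments": {
  "plan": [
    [[0,0,0],[0,0,0],36],
    [[0,0,0],[0,0,0],36],
    [[0,0,0],[0,0,0],91],
    [[0,0,0],[0,0,0],91],
    [[0,0,0],[0,0,0],91],
    [[0,0,0],[0,0,0],91],
    [[0,0,0],[0,0,0],91],
    [[0,0,0],[0,0,-20],91],
    [[0,0,0],[0,0,-50],91],
    [[0,0,0],[0,0,-50],91]
  ]
}}

```text
time_s: 10.55
ee_pos: [504.2, -346.6, 220.8]
ee_rot: [179.5, 0.6, -122.3]
force: [1.6, -0.0, 0.5]
gripper_width: 91.2
```

```bash
python3 snap.py scene s7; python3 - <<'E'
from h import *
crop('pics/s7.png',110,260,310,410,4,'pics/s7c.png')
E
```

```text
10.55 [ 504.2 -346.6  220.8] [ 179.55    0.61 -122.28] [ 1.6 -0.   0.5] 91.23037358822423 [1161.2 -527.5  739.5] [56.08  0.46 48.12]
```

View pics/s7c.png

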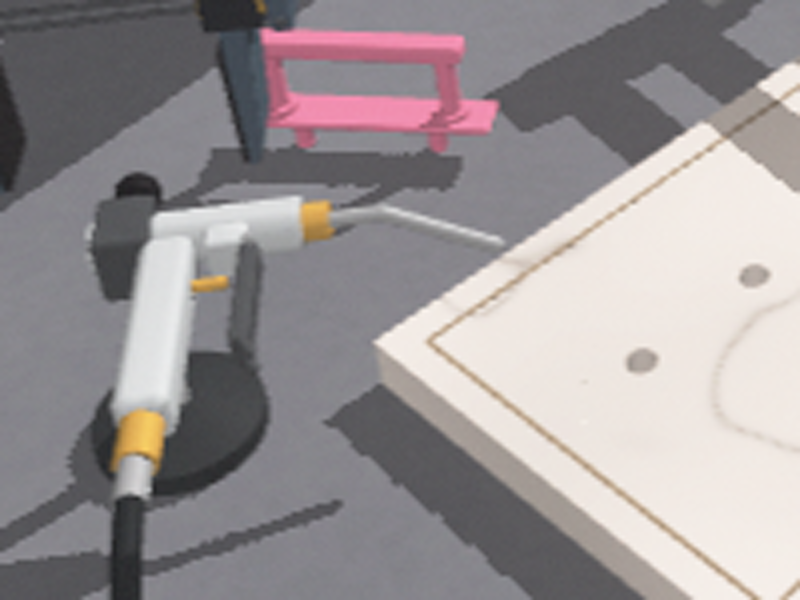

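```bash
python3 - <<'E'
from plan import *
rows([504.2,-346.6,220.8],[179.55,.6,-122.3],[([500,-300,270],[180,0,-113],1),([480,260,285],[180,0,0],13)])
E
```

```text
[ [0.4, 0.6, -9.3] , [-37.7, 28.8, -48.6] ],
[ [0.0, 0.0, -8.7] , [-39.1, 18.2, -1.1] ],
[ [0.0, 0.0, -8.7] , [-41.4, 12.1, -1.1] ],
[ [0.0, 0.0, -8.7] , [-42.7, 5.7, -1.1] ],
[ [0.0, 0.0, -8.7] , [-43.1, -0.8, -1.1] ],
[ [0.0, 0.0, -8.7] , [-42.5, -7.3, -1.1] ],
[ [0.0, 0.0, -8.7] , [-40.9, -13.6, -1.1] ],
[ [0.0, 0.0, -8.7] , [-38.4, -19.7, -1.2] ],
[ [0.0, 0.0, -8.7] , [-34.9, -25.2, -1.1] ],
[ [0.0, 0.0, -8.7] , [-30.7, -30.2, -1.2] ],
[ [0.0, 0.0, -8.7] , [-25.8, -34.5, -1.1] ],
[ [0.0, 0.0, -8.7] , [-20.3, -38.0, -1.2] ],
[ [0.0, 0.0, -8.6] , [-14.3, -40.7, -1.1] ],
[ [0.0, 0.0, -8.7] , [-8.0, -42.4, -1.2] ],
```

Emit:
{"name": "servo_tool", "arguments": {
  "plan": [
    [[0.4,0.6,-9.3],[-37.7,28.8,-48.6],91],
    [[0,0,-8.7],[-39.1,18.2,-1.1],91],
    [[0,0,-8.7],[-41.4,12.1,-1.1],91],
    [[0,0,-8.7],[-42.7,5.7,-1.1],91],
    [[0,0,-8.7],[-43.1,-0.8,-1.1],91],
    [[0,0,-8.7],[-42.5,-7.3,-1.1],91],
    [[0,0,-8.7],[-40.9,-13.6,-1.1],91],
    [[0,0,-8.7],[-38.4,-19.7,-1.2],91],
    [[0,0,-8.7],[-34.9,-25.2,-1.1],91],
    [[0,0,-8.7],[-30.7,-30.2,-1.2],91]
  ]
}}

```text
time_s: 11.85
ee_pos: [480.1, 86.5, 277.7]
ee_rot: [180.0, -1.5, -32.2]
force: [0.9, -0.5, 0.6]
gripper_width: 91.1
```

```bash
python3 - <<'E'
from plan import *
from workcell import env
s=env.state();print(s['ee_pos'],s['ee_rot'])
rows(s['ee_pos'],s['ee_rot'],[([480,250,285],[180,0,0],6)])
E
```

```text
[480.14993626  86.46905461 277.6892223 ] [179.9886695   -1.46370264 -32.18927208]
[ [0.1, -0.2, -5.4] , [-14.5, -23.1, -1.6] ],
[ [0.1, -0.2, -5.4] , [-12.3, -24.3, -1.5] ],
[ [0.1, -0.3, -5.3] , [-9.9, -25.4, -1.4] ],
[ [0.0, -0.2, -5.4] , [-7.6, -26.2, -1.3] ],
[ [0.1, -0.3, -5.3] , [-5.1, -26.7, -1.3] ],
[ [0.0, -0.2, -5.4] , [-2.5, -27.1, -1.3] ],
```

Emit:
{"name": "servo_tool", "arguments": {
  "plan": [
    [[0.1,-0.2,-5.4],[-14.5,-23,-1.6],91],
    [[0.1,-0.2,-5.4],[-12.3,-24,-1.5],91],
    [[0.1,-0.3,-5.4],[-10,-25,-1.4],91],
    [[0,-0.2,-5.4],[-7.6,-26,-1.3],75],
    [[0.1,-0.3,-5.3],[-5.1,-26.5,-1.3],66],
    [[0,-0.2,-3],[-1,-12,0],66],
    [[0,0,0],[0,0,0],66],
    [[0,0,0],[0,0,0],66],
    [[0,0,0],[0,0,0],66],
    [[0,0,0],[0,0,0],66]
  ]
}}

```text
time_s: 13.1
ee_pos: [477.5, 237.4, 283.1]
ee_rot: [179.8, -0.1, -1.2]
force: [-0.9, 0.4, -0.4]
gripper_width: 66.5
```

```bash
python3 snap.py wrist w8
```

```text
13.1 [477.5 237.4 283.1] [ 1.7979e+02 -1.3000e-01 -1.2100e+00] [-0.9  0.4 -0.4] 66.47311579127567 [478.6 312.4 453.5] [-15.63  -0.15  -1.3 ]
```

View pics/w8.png

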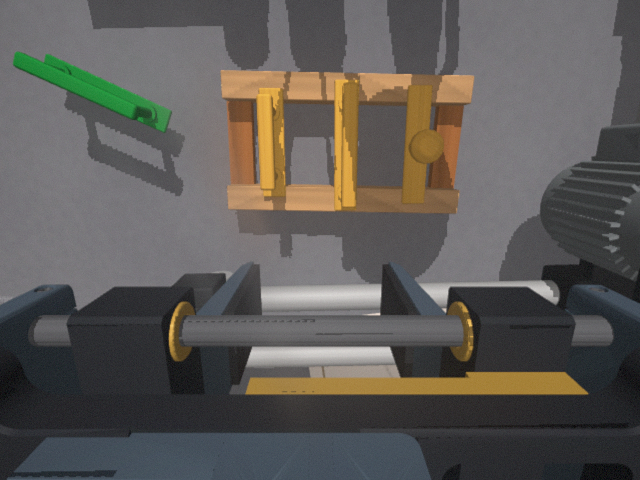

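Rack seen: the short handle at the left (col 268), long handle in the middle (col 345, rows 80–208), knob at the right.

```bash
python3 - <<'E'
from h import *
crop('pics/w8.png',300,65,400,220,4,'pics/w8c.png')
crop('pics/w8.png',300,65,400,140,8,'pics/w8d.png')
crop('pics/w8.png',300,145,400,220,8,'pics/w8e.png')
E
```

```text
(no output)
```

View pics/w8d.png

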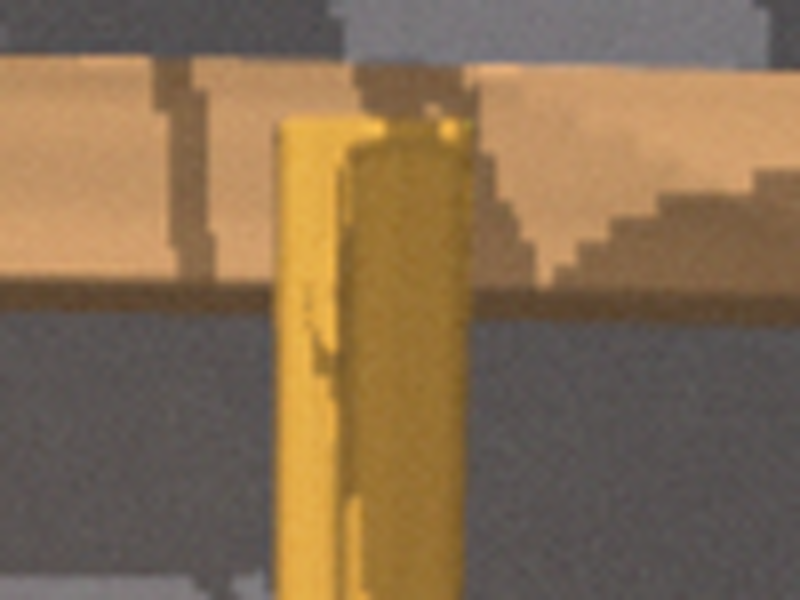

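View pics/w8e.png

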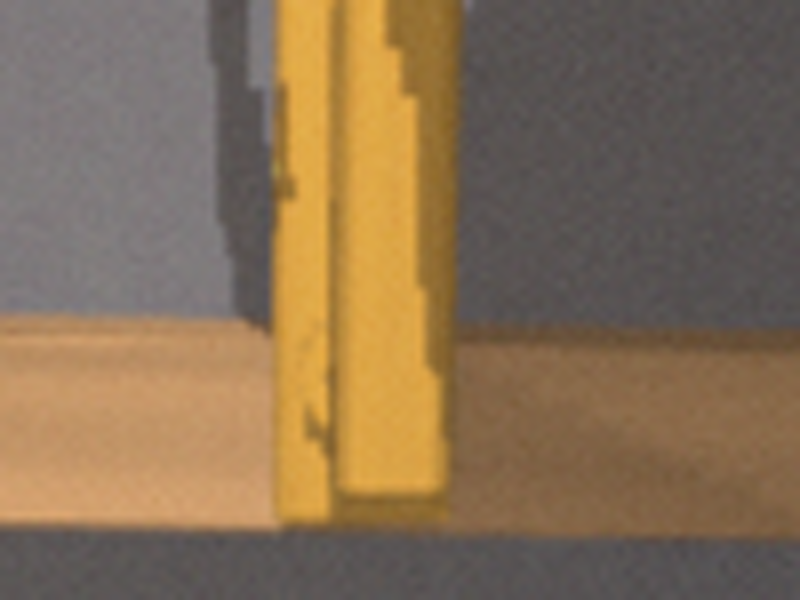

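```bash
cat > meas.py <<'E'
from h import *
import pickle
E
python3 - <<'E'
from h import *
import pickle
f=pickle.load(open('pics/w8.pkl','rb'))
t=lambda x,y,oy:(x/8+300-.44,y/8+oy-.44)
a=onplane(f,*t(411,150,65),93);b=onplane(f,*t(392,492,145),93)
print(a.round(1),b.round(1),((a+b)/2).round(1),np.linalg.norm(a-b),np.degrees(np.arctan2(*(a-b)[1::-1])))
c=onplane(f,*t(278,122,65),40);d=onplane(f,*t(274,525,145),40)
print(c.round(1),d.round(1),((c+d)/2).round(1),np.linalg.norm(c-d),np.degrees(np.arctan2(*(c-d)[1::-1])))
# top
t=lambda x,y:(x/4+170-.4,y/4+155-.4)
A=onplane('top',*t(80,281),40);B=onplane('top',*t(326,288),40);print(((A+B)/2).round(1),np.linalg.norm(A-B),np.degrees(np.arctan2(*(A-B)[1::-1])))
E
```

```text
[510.8 374.   93. ] [508.4 252.1  93. ] [509.6 313.1  93. ] 121.96525946086183 88.88395145408661
[496.8 387.1  40. ] [494.4 238.5  40. ] [495.6 312.8  40. ] 148.68525539642278 89.08756229265259
[506.2 311.9  40. ] 152.62056152388075 89.78743431045986
```

Emit:
{"name": "servo_tool", "arguments": {
  "plan": [
    [[0,0,0],[8,-20,10],66],
    [[0,0,0],[8,-20,20],66],
    [[0,0,0],[8,-20,20],66],
    [[0,0,0],[6,-14,20],66],
    [[0.2,0,0],[0,-2,20],66],
    [[0,0,0],[0,0,20],66],
    [[0,0,0],[0,0,10],66],
    [[0,0,0],[0,0,0],66],
    [[0,0,0],[0,0,0],66],
    [[0,0,0],[0,0,0],66]
  ]
}}

```text
time_s: 14.4
ee_pos: [511.2, 323.4, 148.7]
ee_rot: [179.9, 0.2, -1.0]
force: [0.5, -0.0, -0.0]
gripper_width: 65.9
```

```bash
python3 snap.py wrist w9
```

```text
14.4 [511.2 323.4 148.7] [179.87   0.21  -1.02] [ 0.5 -0.  -0. ] 65.92805129262626 [513.1 398.1 319.3] [-15.54   0.19  -1.11]
```

View pics/w9.png

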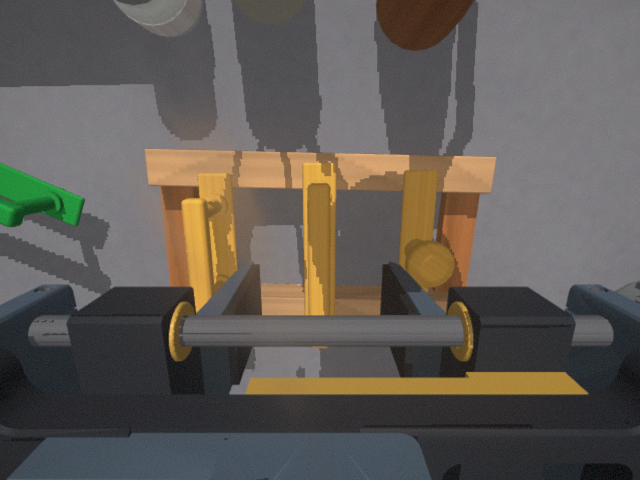

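```bash
python3 - <<'E'
from h import *
import pickle
f=pickle.load(open('pics/w9.pkl','rb'))
print(onplane(f,319,184,93),onplane(f,318.5,163.5,40))
E
```

```text
[510.82088152 375.95496328  93.        ] [510.21916601 387.23745709  40.        ]
```

Emit:
{"name": "servo_tool", "arguments": {
  "plan": [
    [[0,0,0],[-1,6,5],66],
    [[0,0,0],[0,4,15],66],
    [[0,0,0],[0,0.5,20],66],
    [[0,0,0],[0,0,18],66],
    [[0,0,0],[0,0,10],66],
    [[0,0,0],[0,0,5],66],
    [[0,0,0],[0,0,2],66],
    [[0,0,0],[0,0,0],66],
    [[0,0,0],[0,0,0],66],
    [[0,0,0],[0,0,0],66]
  ]
}}

```text
time_s: 15.7
ee_pos: [510.4, 310.7, 71.3]
ee_rot: [180.0, 0.0, -1.1]
force: [-0.5, -0.1, 0.3]
gripper_width: 66.2
```

Emit:
{"name": "servo_tool", "arguments": {
  "plan": [
    [[0,0,0],[0,-2,3],66],
    [[0,0,0],[0,0,0],66],
    [[0,0,0],[0,0,0],12],
    [[0,0,0],[0,0,0],12],
    [[0,0,0],[0,0,0],12],
    [[0,0,0],[0,0,0],12],
    [[0,0,0],[0,0,0],12],
    [[0,0,0],[0,0,0],12],
    [[0,0,0],[0,0,0],12],
    [[0,0,0],[0,0,0],12]
  ],
  "squeeze": 40
}}

```text
time_s: 16.95
ee_pos: [510.4, 312.9, 68.4]
ee_rot: [180.0, 0.0, -1.1]
force: [-0.5, 0.6, -0.8]
gripper_width: 15.8
```

```bash
python3 snap.py wrist w10
```

```text
16.95 [510.4 312.9  68.4] [ 1.7998e+02  1.0000e-02 -1.1200e+00] [-0.5  0.6 -0.8] 15.791945113047312 [511.8 387.3 239.1] [-1.542e+01 -1.000e-02 -1.210e+00]
```

View pics/w10.png

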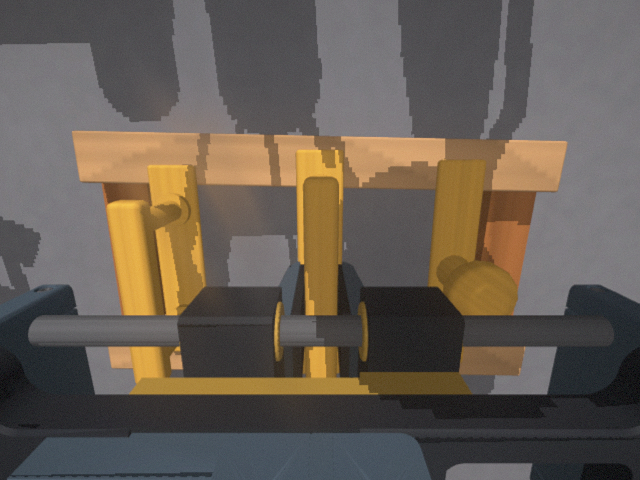

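Emit:
{"name": "servo_tool", "arguments": {
  "plan": [
    [[0,0,0],[0,0,-4],12],
    [[0,0,0],[0,0,-8],12],
    [[0,0,0],[0,0,-15],12],
    [[0,0,0],[0,0,-22],12],
    [[0,0,0],[0,0,-28],12],
    [[0,0,0],[0,0,-28],12],
    [[0,0,0],[0,0,-28],12],
    [[0,0,0],[0,0,-20],12],
    [[0,0,0],[0,0,-8],12],
    [[0,0,0],[0,0,0],12]
  ]
}}

```text
time_s: 18.25
ee_pos: [509.2, 312.1, 238.4]
ee_rot: [179.9, 0.1, -1.1]
force: [-0.1, 0.3, -5.1]
gripper_width: 15.8
```

```bash
python3 snap.py scene s11; python3 snap.py wrist w11; python3 - <<'E'
from plan import *
from workcell import env
s=env.state()
rows(s['ee_pos'],s['ee_rot'],[([580,-118,230],[180,0,6],14)])
E
```

```text
18.25 [509.2 312.1 238.4] [ 1.7993e+02  6.0000e-02 -1.0900e+00] [-0.1  0.3 -5.1] 15.756518850969803 [1161.2 -527.5  739.5] [56.08  0.46 48.12]
18.3 [509.  311.9 237.9] [ 1.799e+02  1.100e-01 -1.100e+00] [-0.7 -0.6 -4.1] 15.52907908724068 [510.7 386.6 408.5] [-15.51   0.09  -1.19]
[ [0.0, 0.0, -0.5] , [5.7, 30.6, 0.6] ],
[ [0.0, 0.0, -0.5] , [5.4, 30.6, 0.6] ],
[ [0.0, 0.0, -0.5] , [5.1, 30.7, 0.6] ],
[ [0.0, 0.0, -0.5] , [4.9, 30.7, 0.6] ],
[ [0.0, 0.0, -0.5] , [4.6, 30.8, 0.6] ],
[ [0.0, 0.0, -0.5] , [4.3, 30.8, 0.6] ],
[ [0.0, 0.0, -0.5] , [4.1, 30.9, 0.6] ],
[ [0.0, 0.0, -0.5] , [3.8, 30.9, 0.6] ],
[ [0.0, 0.0, -0.5] , [3.5, 30.9, 0.5] ],
[ [0.0, 0.0, -0.5] , [3.3, 31.0, 0.6] ],
[ [0.0, 0.0, -0.5] , [3.0, 31.0, 0.5] ],
[ [0.0, 0.1, -0.5] , [2.7, 31.0, 0.6] ],
[ [0.1, 0.0, -0.5] , [2.4, 31.0, 0.6] ],
[ [0.0, 0.1, -0.6] , [2.2, 31.0, 0.4] ],
```

View pics/s11.png

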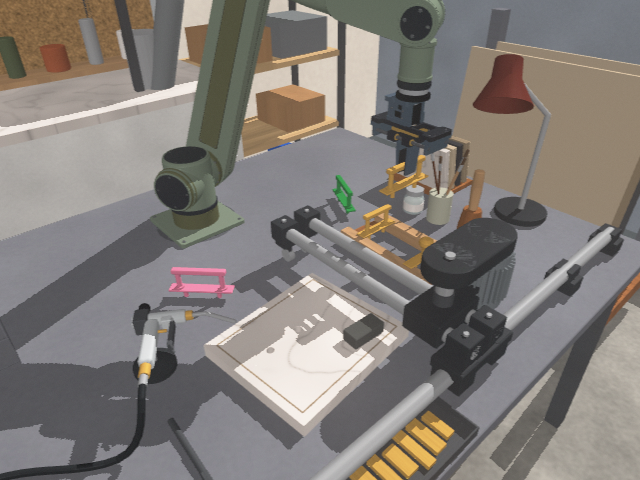

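View pics/w11.png

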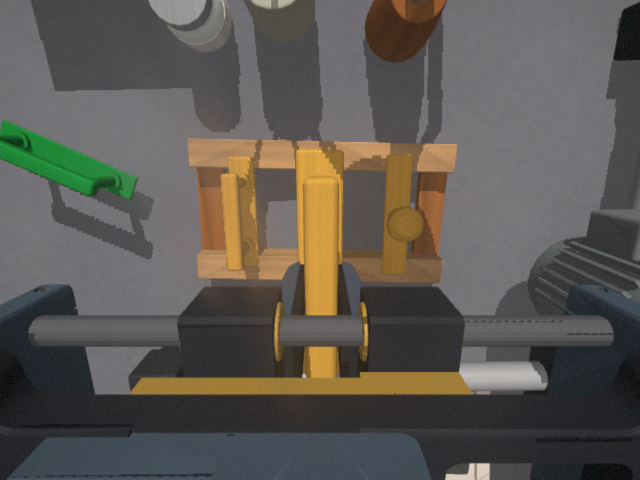

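Emit:
{"name": "servo_tool", "arguments": {
  "plan": [
    [[0,0,-0.2],[3,15,0],12],
    [[0,0,-0.5],[5,25,0.3],12],
    [[0,0,-0.5],[5,31,0.5],12],
    [[0,0,-0.5],[5,31,0.5],12],
    [[0,0,-0.5],[5,31,0.5],12],
    [[0,0,-0.5],[4.5,31,0.5],12],
    [[0,0,-0.5],[4.5,31,0.5],12],
    [[0,0,-0.5],[4,31,0.5],12],
    [[0,0,-0.5],[4,31,0.5],12],
    [[0,0,-0.5],[4,31,0.5],12]
  ]
}}

```text
time_s: 19.6
ee_pos: [554.7, 6.8, 225.6]
ee_rot: [179.3, 1.2, 3.9]
force: [0.5, 0.1, -4.9]
gripper_width: 15.0
```

```bash
python3 - <<'E'
from plan import *
from workcell import env
s=env.state();print(s['ee_pos'],s['ee_rot'])
rows(s['ee_pos'],s['ee_rot'],[([580,-118,220],[180,0,6.3],5)])
E
```

```text
[554.74261485   6.79100139 225.55773768] [179.34182309   1.18701226   3.88154453]
[ [0.1, 0.2, -0.5] , [3.4, 25.2, 1.3] ],
[ [0.1, 0.3, -0.5] , [3.1, 25.3, 1.3] ],
[ [0.1, 0.2, -0.5] , [2.9, 25.3, 1.3] ],
[ [0.2, 0.3, -0.5] , [2.7, 25.3, 1.2] ],
[ [0.1, 0.2, -0.4] , [2.5, 25.3, 1.2] ],
```

Emit:
{"name": "servo_tool", "arguments": {
  "plan": [
    [[0.1,0.2,-0.5],[3.4,27,1.3],12],
    [[0.1,0.3,-0.5],[3.1,27,1.3],12],
    [[0.1,0.2,-0.5],[2.9,25,1.3],12],
    [[0.2,0.3,-0.5],[2.7,20,1.2],12],
    [[0.1,0.2,-0.4],[2.5,12,1.2],12],
    [[0,0,0],[0,5,0],12],
    [[0,0,0],[0,0,0],12],
    [[0,0,0],[0,0,0],12],
    [[0,0,0],[0,0,0],12],
    [[0,0,0],[0,0,0],12]
  ]
}}

```text
time_s: 20.85
ee_pos: [574.1, -116.7, 214.9]
ee_rot: [-179.9, 0.6, 6.2]
force: [0.3, -0.3, -3.8]
gripper_width: 15.8
```

```bash
python3 snap.py wrist w12;python3 snap.py scene s12
```

```text
20.85 [ 574.1 -116.7  214.9] [-179.95    0.64    6.17] [ 0.3 -0.3 -3.8] 15.765164483487563 [567.9 -42.8 385.6] [-15.36   0.62   6.08]
20.9 [ 574.1 -116.7  214.9] [-179.95    0.63    6.17] [ 0.7 -0.5 -4. ] 15.70212012353606 [1161.2 -527.5  739.5] [56.08  0.46 48.12]
```

View pics/w12.png

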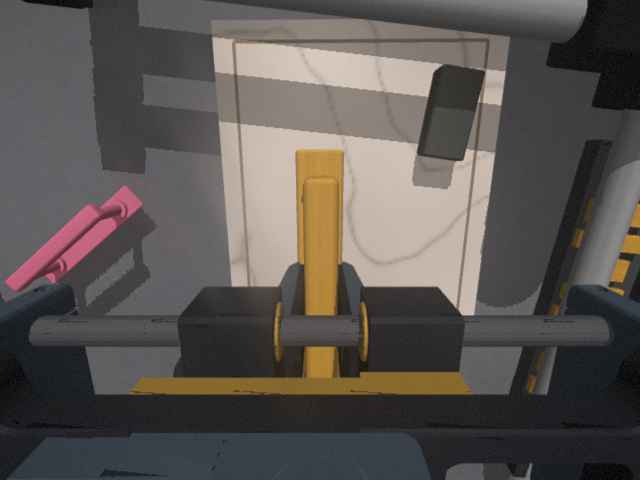

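View pics/s12.png

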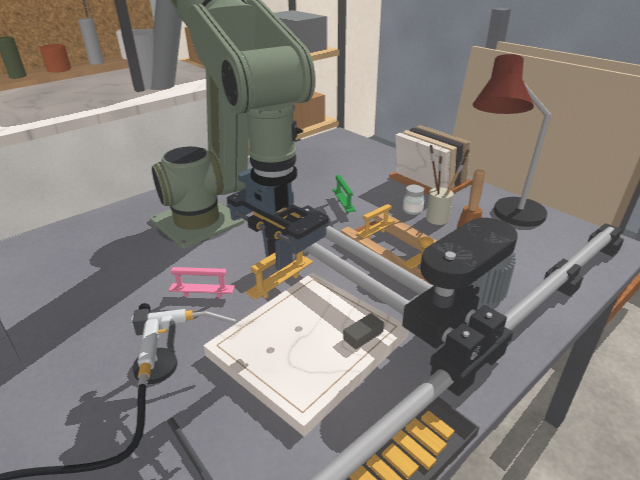

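```bash
python3 - <<'E'
from h import *
import pickle
L=lambda n:pickle.load(open(f'pics/{n}.pkl','rb'))
print(onplane(L('w1'),155,254,30).round(1),onplane(L('w2'),107,264,30).round(1))
for n,tcp,rpy in(('w10',[510.4,312.9,68.4],[180,0,-1.1]),('w11',[509,311.9,237.9],[179.9,.1,-1.1]),('w12',[574.1,-116.7,214.9],[-179.95,.64,6.17])):
    f=L(n)
    for u,v,dz in((320.5,179,24.6),(320,151,24.6-53)):
        p=onplane(f,u,v,tcp[2]+dz);print(n,rot(rpy).T@(p-tcp))
f=L('w11')
crop('pics/w12.png',280,140,360,200,10,'pics/w12c.png')
crop('pics/s12.png',225,235,345,370,5,'pics/s12c.png')
E
```

```text
[ 584.6 -163.    30. ] [ 584.8 -163.9   30. ]
w10 [ -0.06411041 -62.54406861 -24.6       ]
w10 [ -0.34217298 -74.0395586   28.4       ]
w11 [ -0.10701513 -62.56237112 -24.70908021]
w11 [ -0.38877996 -74.05995067  28.27150593]
w12 [ -0.14920918 -62.46596088 -24.54536553]
w12 [ -0.4160624  -73.97734937  28.47098775]
```

View pics/w12c.png

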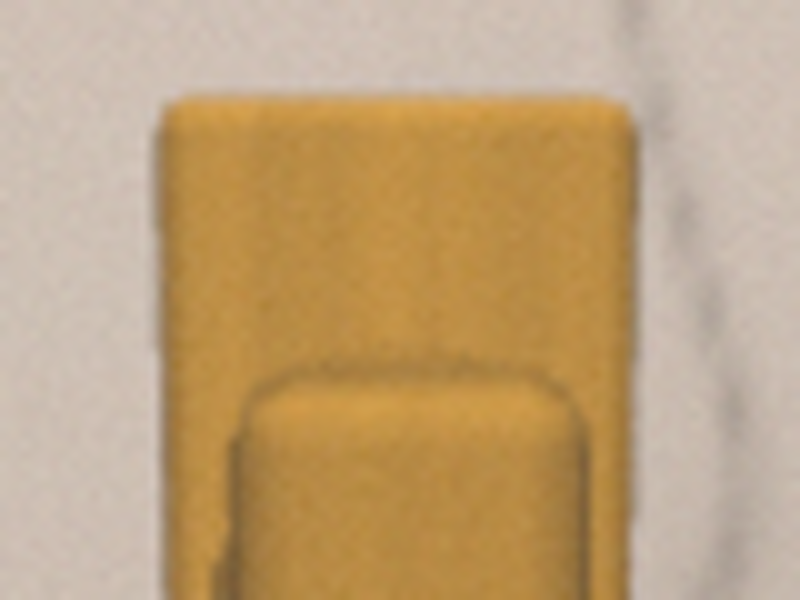

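View pics/s12c.png

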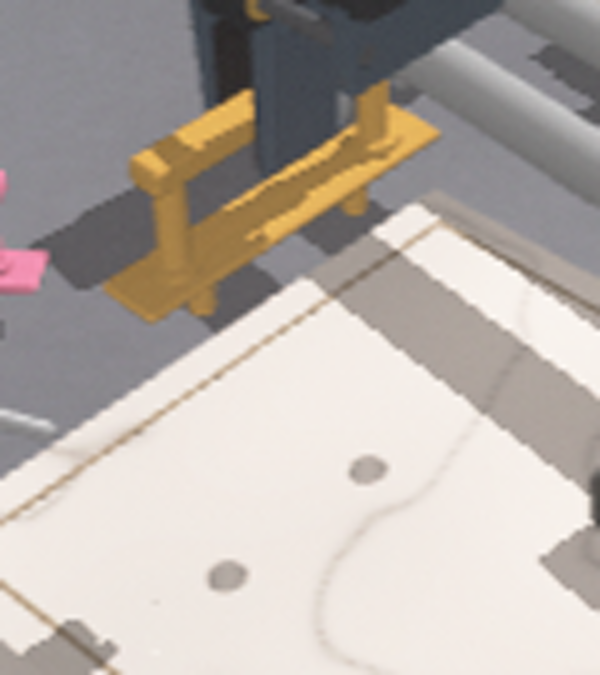

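```bash
python3 - <<'E'
from plan import *
from workcell import env
s=env.state();print(s['ee_pos'],s['ee_rot'])
rows(s['ee_pos'],s['ee_rot'],[([580,-122.8,180],[180,0,6.6],3),([580,-122.8,118],[180,0,6.6],4)])
E
```

```text
[ 574.12306124 -116.88396501  214.87946318] [-179.95185872    0.63085799    6.15580348]
[ [0.0, 0.2, -0.1] , [1.9, 2.2, 11.6] ],
[ [0.0, 0.2, -0.2] , [1.8, 2.2, 11.6] ],
[ [-0.1, 0.2, -0.1] , [1.8, 2.2, 11.6] ],
[ [0.0, 0.0, 0.0] , [0.0, 0.0, 15.5] ],
[ [0.0, 0.0, 0.0] , [0.0, 0.0, 15.5] ],
[ [0.0, 0.0, 0.0] , [0.0, 0.0, 15.5] ],
[ [0.0, 0.0, 0.0] , [0.0, -0.1, 15.5] ],
```

Emit:
{"name": "servo_tool", "arguments": {
  "plan": [
    [[0,0.2,-0.1],[1.9,2.2,11],12],
    [[0,0.2,-0.2],[1.8,2.2,12],12],
    [[0,0.2,-0.1],[1.8,2.2,12],12],
    [[0,0,0],[0,0,15],12],
    [[0,0,0],[0,0,15],12],
    [[0,0,0],[0,0,14],12],
    [[0,0,0],[0,0,10],12],
    [[0,0,0],[0,0,0],12],
    [[0,0,0],[0,0,0],12],
    [[0,0,0],[0,0,0],12]
  ]
}}

```text
time_s: 22.2
ee_pos: [580.2, -123.1, 118.6]
ee_rot: [-179.9, 0.1, 6.6]
force: [-0.5, 0.6, -4.5]
gripper_width: 15.6
```

```bash
python3 snap.py wrist w13;python3 snap.py scene s13;python3 -c "
from h import *
crop('pics/s13.png',225,245,355,375,5,'pics/s13c.png')"
```

```text
22.2 [ 580.2 -123.1  118.6] [-1.7992e+02  8.0000e-02  6.5900e+00] [-0.5  0.6 -4.5] 15.637673825124335 [571.8 -49.4 289.3] [-15.33   0.06   6.5 ]
22.25 [ 580.3 -123.1  118.7] [-1.7993e+02  6.0000e-02  6.5900e+00] [ 0.9  0.2 -4.4] 15.791958077988523 [1161.2 -527.5  739.5] [56.08  0.46 48.12]
```

View pics/s13c.png

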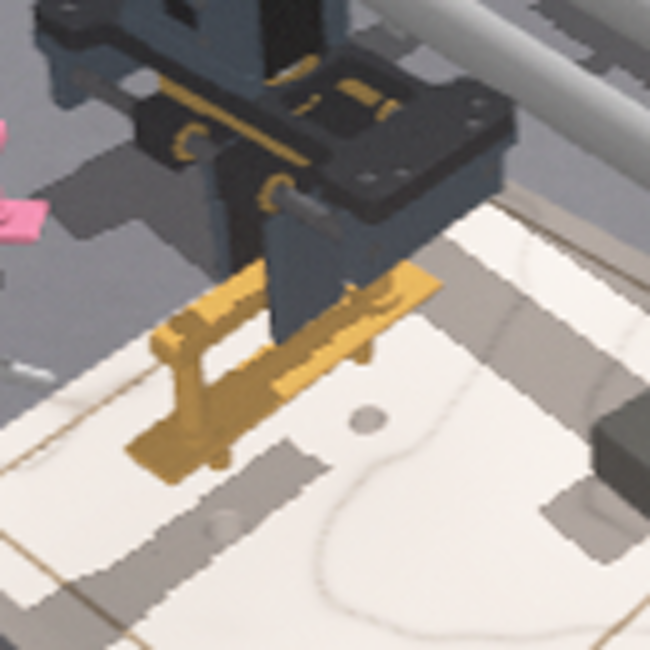

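View pics/w13.png

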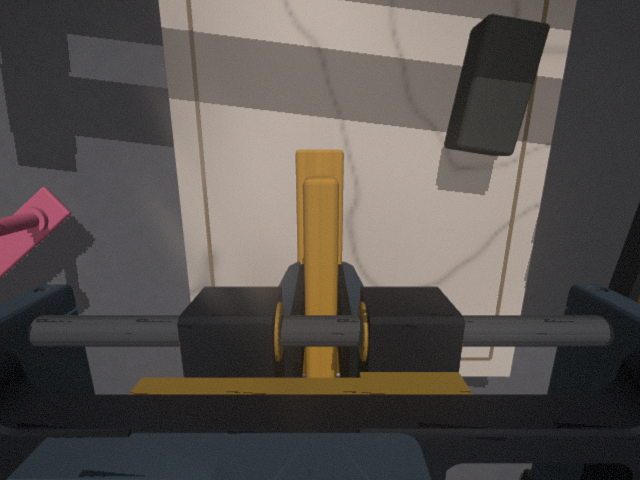

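```bash
cat > chk.py <<'E'
from h import *
import sys
from workcell import env
s=env.state();T=rot(s['ee_rot']);p=s['ee_pos']
name,tag,x0,y0,x1,y1,sc=sys.argv[1],sys.argv[2],*map(int,sys.argv[3:8])
crop(f'pics/{tag}.png',x0,y0,x1,y1,sc,f'pics/{tag}_k.png');im=cv2.imread(f'pics/{tag}_k.png')
def put(P,col,r=2):
    u,v=proj(name,P);u=(u-x0+.5)*sc;v=(v-y0+.5)*sc;cv2.circle(im,(int(u),int(v)),r,col,-1);return round(u,1),round(v,1)
def circ(c,r,ax,col):
    pts=[((np.array(proj(name,c+r*(np.cos(a)*ax[0]+np.sin(a)*ax[1])))-[x0,y0]+.5)*sc).astype(int) for a in np.linspace(0,6.283,40)]
    cv2.polylines(im,[np.array(pts)],True,col,1,cv2.LINE_AA)
for y in(-40,40):
    for z in(55.4,33.4):
        c=p+T@np.array([0,y+.7,z]);circ(c,5,(T[:,0],T[:,1]),(0,0,255));
        if z>50: print('stud end',c.round(1),put(c,(0,0,255)))
for h in([584.5,-163.2,30],[575.3,-83.9,30]):
    circ(np.array(h),8,(np.array([1,0,0]),np.array([0,1,0])),(255,0,0))
cv2.imwrite(f'pics/{tag}_k.png',im)
E
python3 chk.py scene s13 240 300 320 365 10
```

```text
stud end [575.6 -84.   63.3] (np.float64(577.4), np.float64(174.0))
stud end [ 584.8 -163.5   63.2] (np.float64(291.5), np.float64(386.8))
```

View pics/s13_k.png

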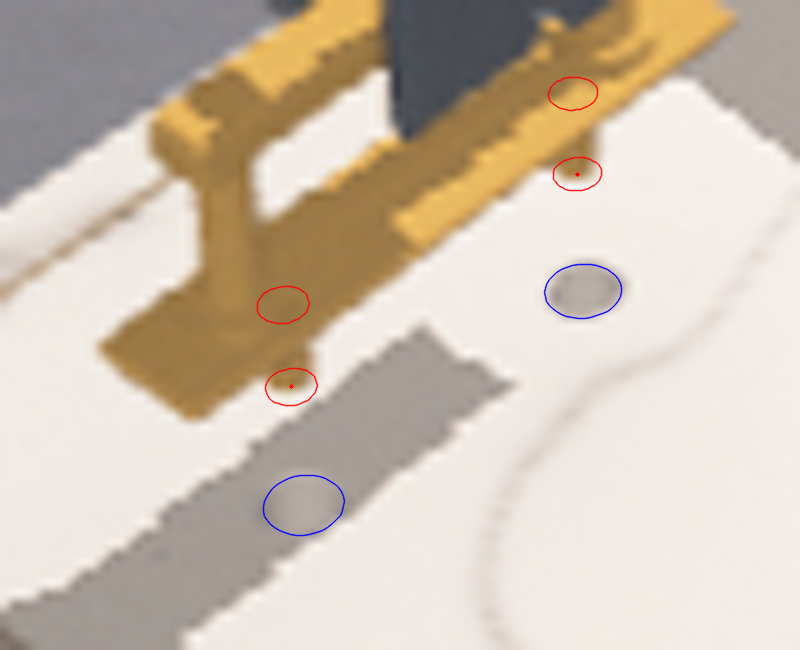

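```bash
cat > chk2.py <<'E'
from h import *
import sys
from gun import draw,box
from workcell import env
s=env.state();M=np.eye(4);M[:3,:3]=rot(s['ee_rot'])@np.diag([1,-1,-1]);M[:3,3]=s['ee_pos']+rot(s['ee_rot'])@np.array([0,.7,33.4])
name,tag,x0,y0,x1,y1,sc=sys.argv[1],sys.argv[2],*map(int,sys.argv[3:8])
crop(f'pics/{tag}.png',x0,y0,x1,y1,sc,f'pics/{tag}_b.png');im=cv2.imread(f'pics/{tag}_b.png')
draw(im,name,M,box(-14,14,-75,75,0,5)+box(-8,8,-63,63,46,58),sc,x0,y0,(0,0,255))
cv2.imwrite(f'pics/{tag}_b.png',im)
E
python3 chk2.py scene s13 240 280 320 345 10; python3 chk2.py scene s13 290 285 330 320 16; cp pics/s13_b.png pics/s13_b2.png;python3 chk2.py scene s13 240 300 320 345 10; 
```

```text
(no output)
```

View pics/s13_b.png

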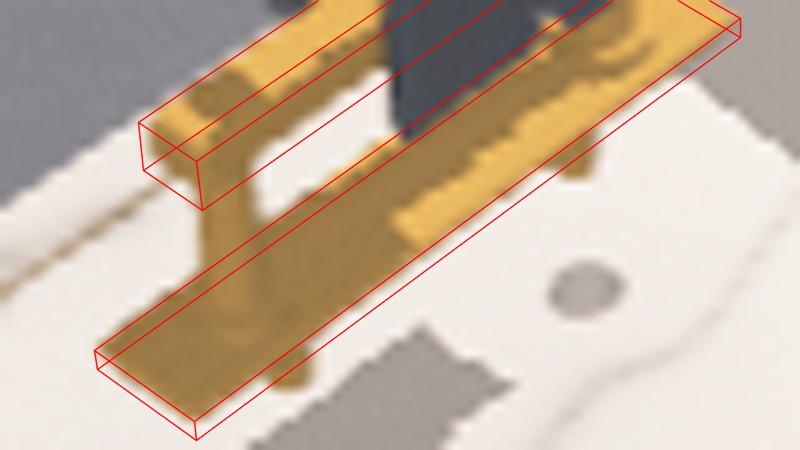

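View pics/s13_b2.png

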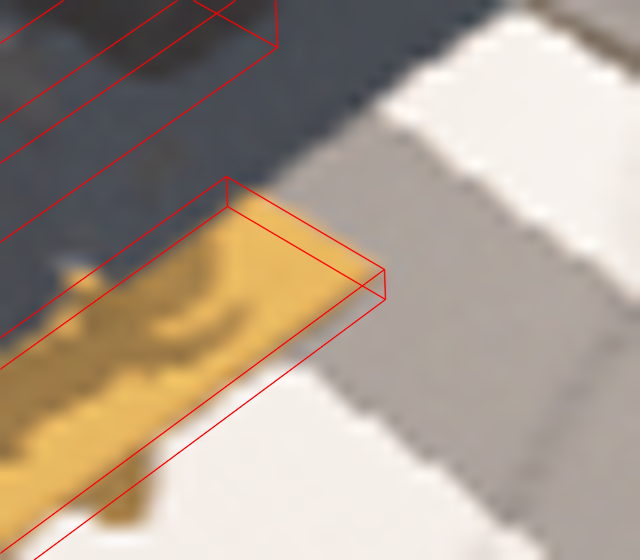

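```bash
python3 - <<'E'
from h import *
crop('pics/s13.png',245,303,275,343,15,'pics/s13_n.png')
E
python3 chk2.py scene s13 245 303 275 343 15; python3 -c "
import cv2,numpy as np
cv2.imwrite('pics/s13_nn.png',np.hstack([cv2.imread('pics/s13_n.png'),cv2.imread('pics/s13_b.png')])[:, :800])"
```

```text
(no output)
```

View pics/s13_nn.png

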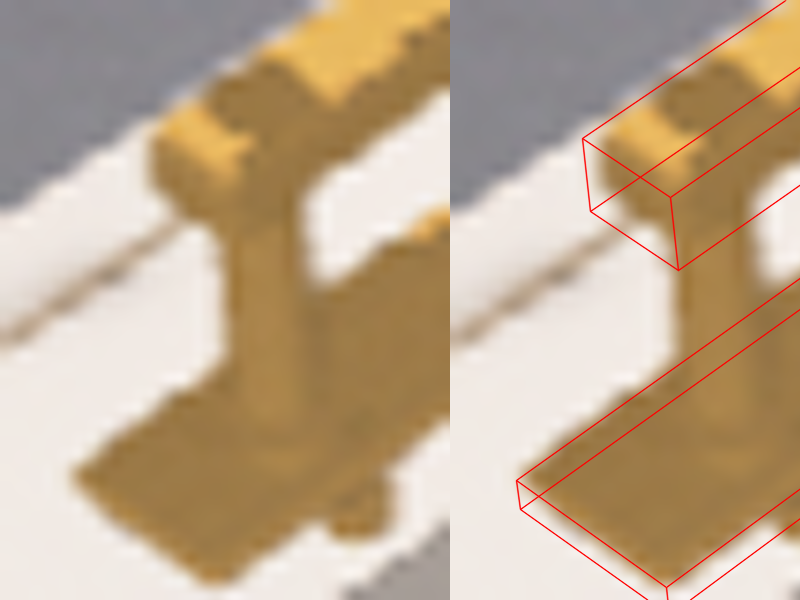

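Emit:
{"name": "servo_tool", "arguments": {
  "plan": [
    [[0,0,0],[-0.2,-0.2,5],12],
    [[0,0,0],[0,0,6],12],
    [[0,0,0],[0,0,5],12],
    [[0,0,0],[0,0,3],12],
    [[0,0,0],[0,0,1],12],
    [[0,0,0],[0,0,0],12],
    [[0,0,0],[0,0,0],12],
    [[0,0,0],[0,0,0],12],
    [[0,0,0],[0,0,0],12],
    [[0,0,0],[0,0,0],12]
  ]
}}

```text
time_s: 23.55
ee_pos: [580.3, -122.9, 97.8]
ee_rot: [-179.9, -0.0, 6.6]
force: [0.2, 0.4, -5.0]
gripper_width: 15.6
```

```bash
python3 snap.py scene s14;python3 snap.py top t14; python3 snap.py wrist w14; python3 chk.py scene s14 240 305 320 365 10
python3 -c "
from h import *
crop('pics/t14.png',350,170,450,245,8,'pics/t14c.png')"
```

```text
23.55 [ 580.3 -122.9   97.8] [-179.95   -0.      6.59] [ 0.2  0.4 -5. ] 15.60016728095446 [1161.2 -527.5  739.5] [56.08  0.46 48.12]
23.6 [ 580.3 -123.    97.9] [-1.7995e+02 -1.0000e-02  6.5900e+00] [-0.7  0.6 -4.8] 15.652211287630083 [ 408.5   61.8 1135.8] [ 3.940e+00 -2.000e-02 -8.858e+01]
23.65 [ 580.3 -123.    97.8] [-179.95   -0.      6.59] [-0.3 -0.3 -4.3] 15.885222433911988 [571.7 -49.3 268.5] [-15.36  -0.02   6.5 ]
stud end [575.8 -83.9  42.4] (np.float64(582.4), np.float64(198.7))
stud end [ 585.  -163.3   42.4] (np.float64(300.2), np.float64(412.6))
```

View pics/s14_k.png

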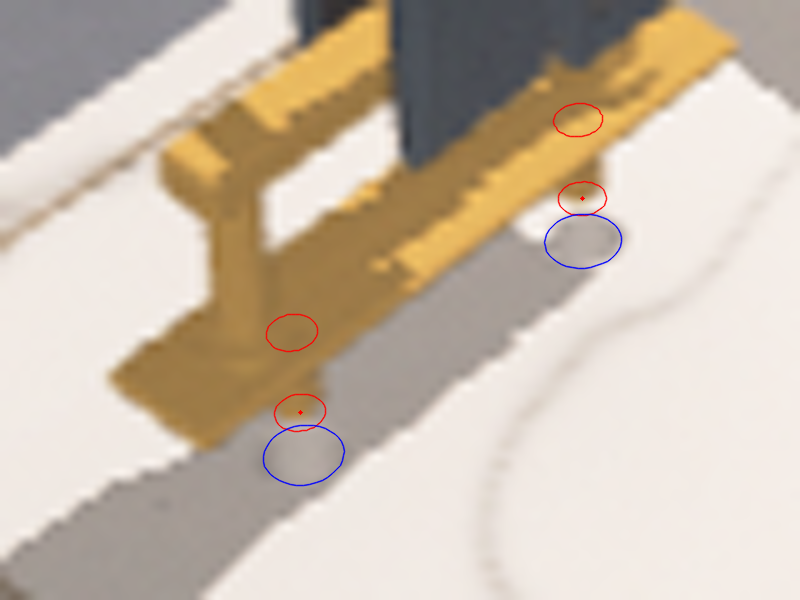

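View pics/t14c.png

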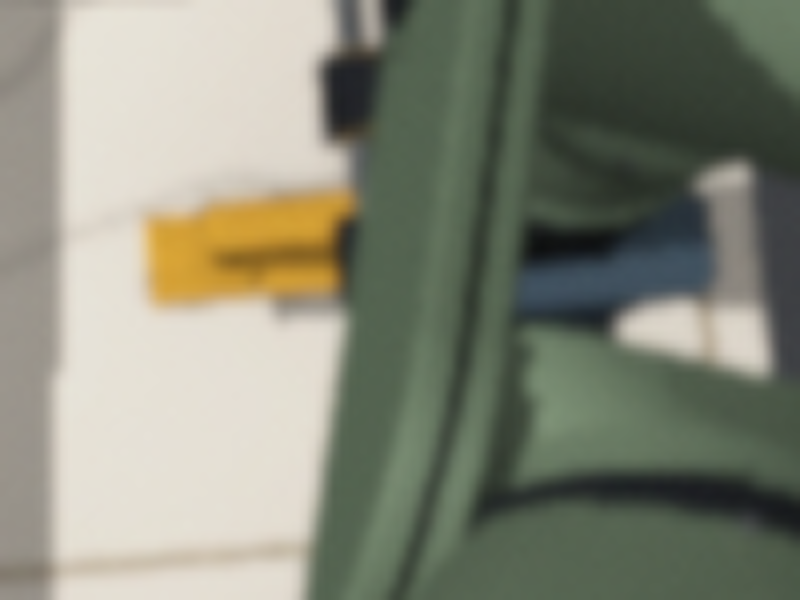

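```bash
python3 -c "
from h import *
from workcell import env
for y in (215,262,305): print(onplane('top',150/8+350-.44,y/8+170-.44,68))
# bottom-left bar? expected from robot
s=env.state();print(s['ee_pos']+rot(s['ee_rot'])@np.array([0,-74.3,29]))
# scene rays: observed stud bottoms
for u,v in((300,404),(581,191)): print('lowest stud pt as plane z=42.4', onplane('scene',u/10+240-.45,v/10+305-.45,42.4))
for u,v in((302,418),(582,206)): print('rim pt', onplane('scene',u/10+240-.45,v/10+305-.45,42.4))
"
python3 chk2.py scene s14 240 305 320 365 10;python3 chk2.py top t14 350 170 450 245 8
```

```text
[584.01632958 -50.67977726  68.        ]
[569.64383078 -50.92960785  68.        ]
[556.51761427 -51.15777488  68.        ]
[571.78906766 -49.12445862  68.87262544]
lowest stud pt as plane z=42.4 [ 583.28710198 -162.00534364   42.4       ]
lowest stud pt as plane z=42.4 [573.98616794 -82.62679548  42.4       ]
rim pt [ 586.58875002 -163.95771495   42.4       ]
rim pt [577.58114246 -85.29662103  42.4       ]
```

View pics/t14_b.png

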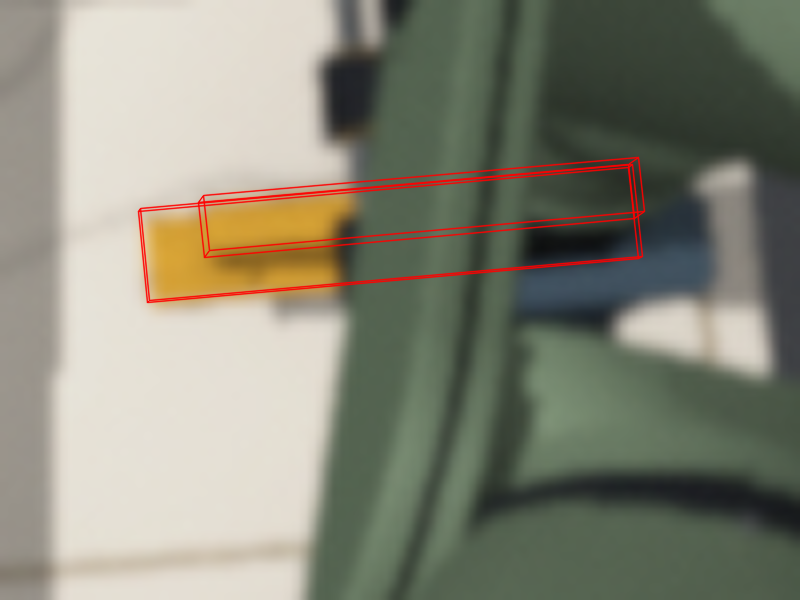

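View pics/s14_b.png

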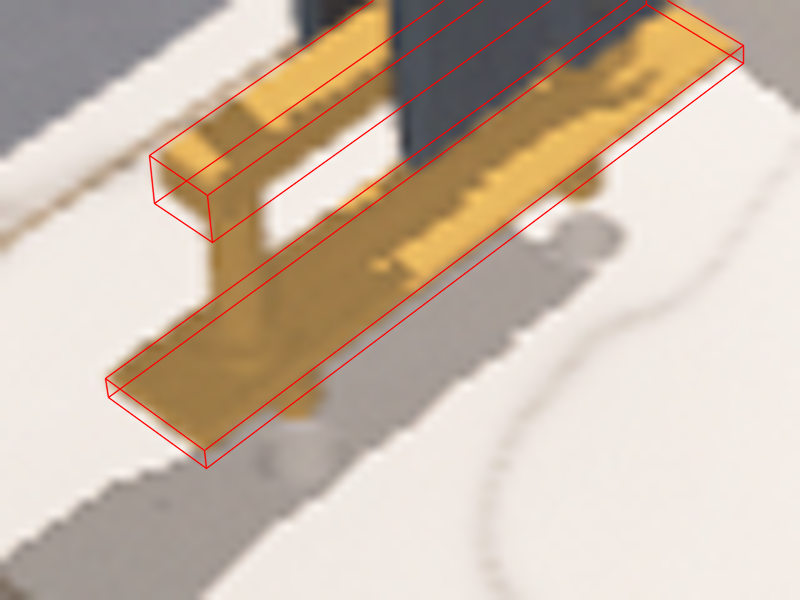

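```bash
python3 - <<'E'
from h import *
a=cv2.imread('pics/t14.png').astype(int); b=cv2.imread('pics/top0.png').astype(int)
print('t14 blue/red'); 
for v in (199,201,203,205): print(v,a[v,362:376,0].tolist())
print('rack');
for v in (223,225,227,229): print(v,b[v,184:196].tolist())
g=b.mean(axis=2)
for u0,v0 in((380,203),(412,200)):
    w=g[v0-6:v0+7,u0-6:u0+7];bg=np.median(g[v0-8:v0+9,u0-8:u0+9]);w=np.clip(bg-8-w,0,None)
    V,U=np.mgrid[v0-6:v0+7,u0-6:u0+7];c=(U*w).sum()/w.sum(),(V*w).sum()/w.sum();print(c,onplane('top',*c,30))
g=cv2.imread('pics/scene0.png').mean(axis=2)
for u0,v0 in((270,350),(298,329)):
    w=g[v0-6:v0+7,u0-9:u0+10];w=np.clip(220-w,0,None)
    V,U=np.mgrid[v0-6:v0+7,u0-9:u0+10];c=(U*w).sum()/w.sum(),(V*w).sum()/w.sum();print(c,onplane('scene',*c,30))
E
```

```text
t14 blue/red
199 [207, 208, 209, 209, 204, 180, 122, 70, 55, 53, 53, 53, 53, 53]
201 [213, 214, 213, 212, 207, 184, 130, 77, 57, 54, 53, 52, 51, 48]
203 [214, 214, 213, 212, 208, 188, 139, 84, 58, 54, 55, 52, 51, 50]
205 [214, 214, 214, 213, 209, 192, 147, 91, 61, 54, 55, 54, 54, 54]
rack
223 [[104, 99, 96], [105, 100, 97], [102, 97, 96], [96, 94, 95], [78, 86, 95], [54, 82, 104], [35, 84, 114], [31, 89, 122], [29, 89, 123], [29, 90, 124], [31, 89, 123], [30, 89, 123]]
225 [[96, 91, 89], [101, 96, 94], [101, 97, 96], [96, 98, 103], [83, 98, 115], [67, 102, 131], [52, 104, 139], [42, 106, 142], [35, 102, 139], [34, 101, 138], [34, 101, 138], [32, 99, 137]]
227 [[71, 68, 65], [77, 72, 71], [83, 82, 83], [84, 92, 103], [80, 108, 134], [77, 124, 159], [71, 139, 179], [59, 150, 191], [50, 145, 191], [46, 140, 188], [46, 140, 188], [45, 139, 187]]
229 [[62, 59, 57], [63, 60, 59], [65, 65, 68], [71, 85, 100], [77, 108, 138], [79, 124, 162], [74, 133, 175], [65, 140, 183], [58, 139, 185], [56, 138, 184], [56, 138, 185], [57, 140, 186]]
(np.float64(379.9056009449748), np.float64(203.02303376316564)) [574.2994028  -84.08592776  30.        ]
(np.float64(411.39172544478373), np.float64(200.32708706179602)) [ 583.09179433 -163.07104398   30.        ]
(np.float64(269.8926537169564), np.float64(349.8516138454798)) [ 584.1965847  -162.93056631   30.        ]
(np.float64(298.1863878187488), np.float64(328.6483214089158)) [575.91565739 -83.37478067  30.        ]
```

Emit:
{"name": "servo_tool", "arguments": {
  "plan": [
    [[0,0,0],[-0.3,-0.7,1.5],12],
    [[0,0,0],[0,0,1.5],12],
    [[0,0,0],[0,0,0],12],
    [[0,0,0],[0,0,0],12],
    [[0,0,0],[0,0,0],12],
    [[0,0,0],[0,0,0],12],
    [[0,0,0],[0,0,0],12],
    [[0,0,0],[0,0,0],12],
    [[0,0,0],[0,0,0],12],
    [[0,0,0],[0,0,0],12]
  ]
}}

```text
time_s: 24.95
ee_pos: [579.9, -122.2, 94.5]
ee_rot: [-179.9, 0.0, 6.6]
force: [0.3, -0.3, -5.5]
gripper_width: 15.7
```

```bash
python3 snap.py scene s15; python3 snap.py wrist w15; python3 chk.py scene s15 240 305 320 365 10; python3 -c "
from workcell import env
s=env.state();print(s['ee_pos'],s['ee_rot'],s['qvel'])"
```

```text
24.95 [ 579.9 -122.2   94.5] [-1.7995e+02  1.0000e-02  6.5900e+00] [ 0.3 -0.3 -5.5] 15.660894356067452 [1161.2 -527.5  739.5] [56.08  0.46 48.12]
25.0 [ 579.9 -122.3   94.5] [-1.7995e+02  1.0000e-02  6.5900e+00] [-0.3 -0.1 -4.3] 15.493477668440777 [571.3 -48.5 265.3] [-1.536e+01 -1.000e-02  6.500e+00]
stud end [575.4 -83.2  39.2] (np.float64(584.4), np.float64(207.4))
stud end [ 584.6 -162.6   39.1] (np.float64(303.0), np.float64(421.3))
[ 579.90332721 -122.24305079   94.56254583] [-1.79946165e+02  3.03020824e-03  6.59106715e+00] [ 0.01829003 -0.05785229 -0.03089717 -0.0468394  -0.14746296  0.04047965]
```

View pics/s15_k.png

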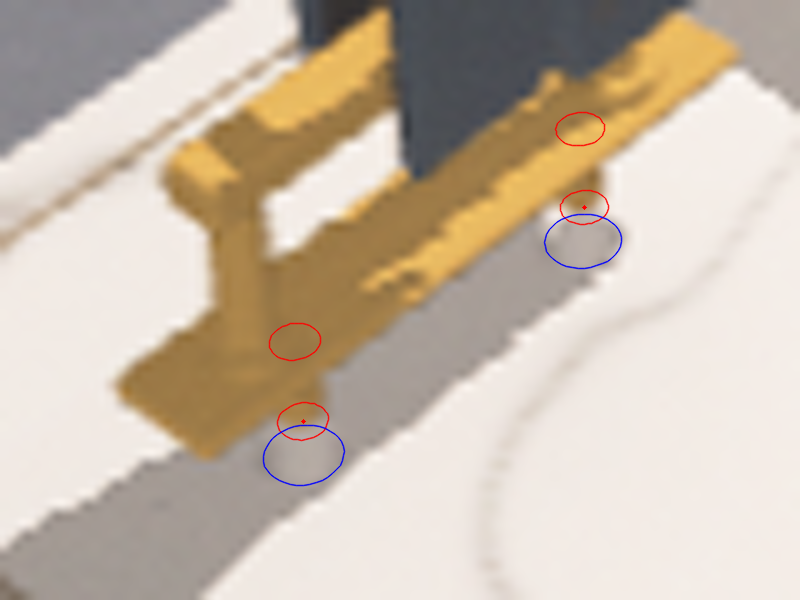

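View pics/s15.png

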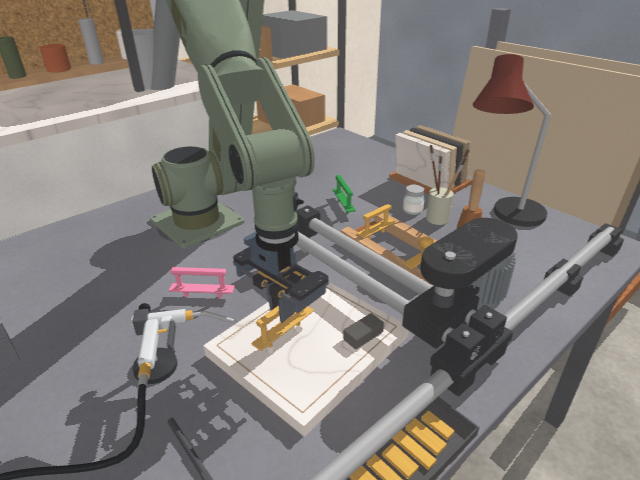

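```bash
python3 -c "
from workcell import env
print(env.job_done())"
```

```text
the job is handed in; nothing more can be done
None
```

The air gun trigger has been squeezed and has sprung back. The longer handle is now held still and level over the slab's two holes, and the job is handed in at about 25 s.

- **Trigger:** I squeezed it twice. The first squeeze was held about half a second or a little more, but I couldn't confirm at the time that it had gone right in. I repeated it and the fingers stopped at about 45 mm, not the 41 mm given. I put that down to the wide finger pad meeting the tilted trigger nearer its hinge. The first squeeze reached the same width, so both were probably right in. A picture afterwards showed the trigger back at rest. The pictures don't show whether the holes are clear.
- **Carrying the handle:** I gripped it across the bar with about 40 N and lifted it. The studs passed over the machine's bars about 60 mm clear, with no sign of contact. The other loose things in view had not moved.
- **Final position:** From the arm's pose, the stud ends are at about (575.4, -83.2) and (584.6, -162.6) mm. The holes measure about (575.3, -83.9) and (584.5, -163.2). The handle is level to about 0.1° and the stud ends are about 9 mm above the stone.
- **Where the checks disagreed:**
  - **Top camera:** before the last nudge it put the handle about 1.5 mm further to -y, so I corrected by half of that.
  - **Scene camera:** it shows the studs about 1 pixel higher than predicted, which would put them 1–2 mm higher than stated.
  - **Overall:** I expect each stud to be within about 1–1.5 mm of its hole's centre.

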